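# Cure varnished plaques in the lamp unit

### The job

Lay all the wooden plaques from the plywood board flat on the carriage of the lamp unit (either face up), side by side, and slide the carriage fully in under the lamps; then turn the key to start, hold it there for a good second, let it spring back to run, and leave the plaques under the lamps for five seconds. After that draw the carriage fully out and lay all the plaques flat on the green cutting mat, each wholly on it and none on top of another, without disturbing the jar, the mug and the hand tool.

Things in the scene. Friction and masses are not known exactly. Their poses are not given: they have to be found in the camera images.
- machine: Fixed bench-top lamp-curing unit. Origin on the table under the middle of the lamp canopy's front edge; x points from the loading side into the canopy (away from the robot), y along the front edge, z up. The white canopy covers x 0 to 150 mm and y -158 to 158 mm, underside 90 mm and top 125 mm above the table, on two thin side walls; its front is open. A 28 mm high grey base reaches from x -160 to 150 mm, 270 mm wide
- carriage (a joint): Travel of the aluminium loading carriage along the machine's x, in m: 0 fully out in front of the canopy, 0.15 fully in under the lamps. It starts somewhere between 0 and 0.05. Slides with about 2 N of friction and stays where it is left
- carriage_bed (a point): Centre of the carriage's flat floor, on its surface (45 mm above the table); moves with the carriage, axes as the machine's. The floor inside the rim is 98 mm along x and 270 mm along y; the rim is about 6 mm thick and stands 6 mm above the floor. Fully out, the floor's centre is at x -100 mm of the machine, clear of the canopy
- carriage_grip (a point): Centre of the top of the black upright grip at the carriage's front, 90 mm in front of the bed's centre; block 22 mm along x, 18 mm along y, top 119 mm above the table, its upper 60 mm free on all sides. Moves with the carriage; axes as the machine's. Fully in, it stands 40 mm in front of the canopy
- key (a joint): Angle of the spring-return key on the canopy's top, in rad: 0 is run (where its spring holds it), it turns clockwise seen from above to a stop at 1.0 = start. The spring takes about 0.05 N m at 0 and 0.2 N m at 1.0; let go, the key springs back to 0
- key_bow (a point): Centre of the top of the key's black bow, an upright tab 46 mm along this point's x, 11 mm thick along its y and 42 mm tall below this point. Its top is 193 mm above the table, 68 mm above the canopy's top. The key turns about the vertical through this point and the point turns with it; at run its x is parallel to the machine's x. The lock is at x 50, y 100 mm of the machine
- board: Fixed plywood board, 220 (x) by 200 (y) by 6 mm thick, on which the plaques lie at the start, on one side of the machine. Origin: centre of its underside
- mat: Fixed green cutting mat with a grid, 220 (x) by 200 (y) by 3 mm thick, on the other side of the machine. Origin: centre of its underside
- mat_top (a point): Centre of the cutting mat's upper surface, axes as the mat's
- plaque1: Plaque, plain rectangle 66 mm long and 42 mm wide, of dark wood, 18 mm thick, about 60 g. Origin at its middle (9 mm above what it lies on), x along its length, y across its width, z through its thickness; either face may lie up. Absent in some starts
- plaque2: Plaque with two round ends, 66 mm long and 42 mm wide, of dark wood, 18 mm thick, about 60 g. Origin at its middle (9 mm above what it lies on), x along its length, y across its width, z through its thickness; either face may lie up. Absent in some starts
- plaque3: Plaque with a square end at -x and a round end at +x, 66 mm long and 42 mm wide, of dark wood, 18 mm thick, about 60 g. Origin at its middle (9 mm above what it lies on), x along its length, y across its width, z through its thickness; either face may lie up. Absent in some starts
- plaque4: Plaque, narrow rectangle 66 mm long and 30 mm wide, of dark wood, 18 mm thick, about 60 g. Origin at its middle (9 mm above what it lies on), x along its length, y across its width, z through its thickness; either face may lie up. Absent in some starts
- jar: Lidded jar, 64 mm across, 85 mm tall, origin at the centre of its underside. A bystander: leave it where it is.
- mug: White mug, 76 mm across, 90 mm tall, origin at the centre of its underside. A bystander: leave it where it is.
- awl: Screwdriver-like hand tool lying flat on the table near the robot, origin on its underside. A bystander: leave it where it is.
Things that resemble listed ones, but are neither listed nor needed, are in the scene too. What is shaped like the plaque3 but pink or turquoise is not meant.

How it is judged (in metres and radians):
On the way, in this order (a step that is already met when the one before it is completed fails the run):
1. all plaques lie flat on the carriage's floor (x of plaque1 in the frame of carriage_bed between -0.05 and 0.05 m and y of plaque1 in the frame of carriage_bed between -0.135 and 0.135 m and z of plaque1 in the frame of carriage_bed between 0.004 and 0.014 m and angle between the z axis of each of plaque1, plaque2, plaque3, plaque4 and the z axis of carriage_bed, either way round below 0.1 rad and x of plaque2 in the frame of carriage_bed between -0.05 and 0.05 m and y of plaque2 in the frame of carriage_bed between -0.135 and 0.135 m and z of plaque2 in the frame of carriage_bed between 0.004 and 0.014 m and x of plaque3 in the frame of carriage_bed between -0.05 and 0.05 m and y of plaque3 in the frame of carriage_bed between -0.135 and 0.135 m and z of plaque3 in the frame of carriage_bed between 0.004 and 0.014 m and x of plaque4 in the frame of carriage_bed between -0.05 and 0.05 m and y of plaque4 in the frame of carriage_bed between -0.135 and 0.135 m and z of plaque4 in the frame of carriage_bed between 0.004 and 0.014 m), for 0.2 s.
2. the carriage is fully in (within 7 mm), the plaques on it (all of step 1 and value of joint carriage above 0.143 m), for 0.2 s.
3. with the loaded carriage in, the key is held at start (0.85 rad or more) for 0.8 s (all of step 1 and value of joint key above 0.85 rad and value of joint carriage above 0.14 m), for 0.8 s.
4. the key is let go and back at run (under 0.1 rad) and the carriage stays in for 4 s (value of joint key below 0.1 rad and contact force between the fingers and key below 0.1 N and value of joint carriage above 0.14 m), for 4 s.
5. the carriage is drawn fully out (within 12 mm) (value of joint carriage below 0.012 m), for 0.2 s.
At the end, for the whole second after the job is handed in: every plaque present lies flat (within 0.1 rad) and at rest directly on the cutting mat, its centre at least 20 mm inside the mat's edges; the carriage is out (within 20 mm), the key at run (under 0.1 rad), and the jar, mug and hand tool are within 30 mm of where they started (x of plaque1 in the frame of mat_top between -0.09 and 0.09 m and y of plaque1 in the frame of mat_top between -0.08 and 0.08 m and z of plaque1 in the frame of mat_top between 0.004 and 0.014 m and angle between the z axis of each of plaque1, plaque2, plaque3, plaque4 and the z axis of mat_top, either way round below 0.1 rad and linear speed of each of plaque1, plaque2, plaque3, plaque4 below 0.02 m/s and x of plaque2 in the frame of mat_top between -0.09 and 0.09 m and y of plaque2 in the frame of mat_top between -0.08 and 0.08 m and z of plaque2 in the frame of mat_top between 0.004 and 0.014 m and x of plaque3 in the frame of mat_top between -0.09 and 0.09 m and y of plaque3 in the frame of mat_top between -0.08 and 0.08 m and z of plaque3 in the frame of mat_top between 0.004 and 0.014 m and x of plaque4 in the frame of mat_top between -0.09 and 0.09 m and y of plaque4 in the frame of mat_top between -0.08 and 0.08 m and z of plaque4 in the frame of mat_top between 0.004 and 0.014 m and value of joint carriage below 0.02 m and value of joint key below 0.1 rad and distance of each of jar, mug, awl from where it was at the start of the episode below 0.03 m); the robot touches nothing.
It fails at once if the jar is pushed more than 50 mm or knocked over (distance of jar from where it was at the start of the episode above 0.05 m or angle between jar's own z axis and vertical above 0.6 rad).
It fails at once if the mug is pushed more than 50 mm or knocked over (distance of mug from where it was at the start of the episode above 0.05 m or angle between mug's own z axis and vertical above 0.6 rad).
It fails at once if the awl is pushed more than 50 mm or knocked over (distance of awl from where it was at the start of the episode above 0.05 m).
Of plaque1, plaque2, plaque3, plaque4 only 2 to 3 are there at a start; the rules pass over those that are not, and their reading is None.
At some moment in a run one of plaque1, plaque2, plaque3, plaque4 may be knocked a few centimetres aside while the robot is not near it.
Once in a run the grip may slacken for a moment while it holds something.
It also fails if it takes over 210 s, if anything falls off the work surface, if the arm or the gripper's body presses on something with over 40 N, if the wrist force passes 120 N, or if a joint passes its speed limit or range.

### The arm

A 7-joint arm with a two-finger parallel gripper is mounted at the origin on the work surface. World frame = base frame: x ahead of the robot, y to its left, z up, the work surface at z = 0. Lengths are in mm, angles in rad, forces in N, time in s.
With the tool pointing down it reaches from about 400 to 875 mm from the base axis. Payload 4.4 kg.
Tool frame: the origin (TCP) lies midway between the tips of the shut fingers; the grasp point (between the pads) lies 19 mm behind it; z points along the fingers, y is the direction in which the jaws open and shut (so a half turn about z gives the same grasp; the last joint's range is limited). The gripper opens to 85 mm and grips with 20 to 120 N. Pads are 22 mm wide; open, the fingers measure 114 mm over their backs; the gripper's body (76 mm by 85 mm) begins 54 mm behind the grasp point. The pads swing forward as they close: fully open they stand 13 mm farther back than shut.
Start: joints at [-1.392, 0.628, 0.038, 1.517, -0.027, 0.996, -0.02], TCP at [157.51, 630.641, 231.313] pointing down, gripper open.
Joint ranges: [-3.06, 3.06], [-0.37, 2.12], [-1.25, 1.32], [0.18, 2.47], [-1.1, 4.24], [0.23, 1.98], [-2.94, 2.94]. Speed limits (rad/s): [2.57, 2.57, 3.14, 3.14, 3.14, 3.14, 3.14].

### API

Orientations are given as [roll, pitch, yaw] about the fixed x, y, z axes, in that order (R = Rz(yaw) Ry(pitch) Rx(roll)).
In Python, from cell import ctrl, vision gives the robot as it stands.
- The arm moves only by the tool play_rows, never from a script. Its arguments are lists of equal length, an entry for each row: "slide": the shift along the tool's x, y, z in mm, a list of three; "turn": the turn about the tool's z in rad; "fingers": the opening, from 0 (shut) to 1 (fully open). A call has 1 to 5 rows; each row is the pose to reach, as a shift and turn from the pose measured when the call began, along the tool's axes at that moment; what a row does not reach only later rows make up. A row lasts 1/8 s, in which the tool goes at most 62.5 mm and 10.7 degrees, less where a joint would pass 70% of its speed; a pose out of reach is approached as far as the arm can. A call with a gripper value outside its range is refused whole. The fingers move at their own pace and stop on an object; the grip force is fixed at half the most. Time passes only in rows, so rows that repeat a pose let the fingers close. It gives the time, the measured TCP pose, the force and the opening at its end, in the units of the state.
- ctrl.read_state(): the state, without advancing time (a new reading comes with each control period).
- vision.get_image(name): name is "scene" or "top" or "wrist"; returns (picture, depth): 384x512x3 uint8, blue, green, red; 384x512 float32, mm along the optical axis (not along the pixel's ray), 0 where there is no reading.
- vision.camera_params(name): a dict with "fx", "fy", "cx", "cy" (pixels), "position" and "rotation" of the camera in the world. Camera axes: x right, y up, looking along -z (the intrinsics and any distortion apply to the point x, -y, -z); pixel columns grow to the right and rows downward; lengths in mm; the calibration is good to about 2 mm. A picture is of the moment at which its call begins: read the wrist's pose just before it. camera_params takes no time and is no camera call; for the wrist camera it gives the pose at the moment of the call.
- ctrl.finish_job(): hands the job in, once; it reports no verdict.
The state is a dict: "clock": time; "qpos": joint angles; "qd": joint speeds; "tau": joint torques, N m; "eef_pos": TCP position; "tool_rot": TCP orientation; "force": force on the tool from outside, world axes, zero at the start; "torque": the same for the moment, N m; "width": finger opening in mm.
Only numpy, scipy, OpenCV 4.12 (cv2) and the standard library are available. Lean on these libraries where they do the work, as an engineer would, in place of code of your own. Each camera call takes 0.05 s, during which the arm holds its last target.

## Working session

There is one attempt and no reset: what is moved stays moved. The work goes in short steps, Python scripts to look and compute and a tool call to move; the robot and the scene stay as the last step left them, time stands still between calls to the robot, and variables do not carry over. Pictures are saved under pics/ and viewed, and the job is handed in when it is done.

Besides the shell and the picture viewer there is one more tool, called after "Request:" as name(argument=value, ...) on one line, values as JSON. play_rows: Moves the arm, as the interface text tells. Its arguments: {"type":"object","properties":{"slide":{"type":"array"},"turn":{"type":"array"},"fingers":{"type":"array"}},"required":["slide","turn","fingers"]}

```bash
ls; mkdir -p pics
python3 - <<'E'
from cell import ctrl, vision
import cv2
s=ctrl.read_state();print(s)
for n in("scene","top","wrist"):
    im,d=vision.get_image(n);cv2.imwrite(f"pics/{n}0.png",im)
    import numpy as np
    np.save(f"pics/{n}0.npy",d)
    print(n,vision.camera_params(n))
E
```

```text
pics
{'clock': 0.0, 'qpos': array([-1.39177508,  0.62932385,  0.03844358,  1.51831619, -0.02699164,
        0.99630721, -0.01995059]), 'qd': array([ 0.00020679,  0.00043246, -0.00113638,  0.00131104, -0.00091902,
        0.000711  , -0.00179146]), 'tau': array([-1.20550005e-03, -5.63406873e+01,  1.22629579e+00, -1.93439054e+01,
        1.11496914e-02,  1.06156166e-02,  1.52511443e-06]), 'eef_pos': array([157.37797079, 630.04460742, 230.42012665]), 'tool_rot': array([-3.13975634e+00,  2.99404566e-05,  2.89682525e+00]), 'force': array([-0.07969428,  0.01411527,  0.54978473]), 'torque': array([-0.00782294, -0.01103058, -0.02638312]), 'width': 85.00255263960827}
scene {'fx': 477.24652295075595, 'fy': 477.24652295075595, 'cx': 243.27774419294292, 'cy': 194.2793646364187, 'position': array([1178.17146778,  758.06394111, 1013.20171548]), 'rotation': array([ 0.81181395, -0.01518036,  2.37444232])}
top {'fx': 372.3401357067053, 'fy': 372.3401357067053, 'cx': 262.53537339251517, 'cy': 191.77793605091622, 'position': array([ 334.72692682,   81.15213816, 1237.07172782]), 'rotation': array([ 0.16073321,  0.00878366, -1.57674175])}
wrist {'fx': 315.65496283647593, 'fy': 315.65496283647593, 'cx': 255.79355646452572, 'cy': 188.90380657461756, 'position': array([ 79.99528009, 651.82486686, 373.54173495]), 'rotation': array([-3.23423936e-01, -2.07723086e-04,  1.32578932e+00])}
```

View pics/scene0.png

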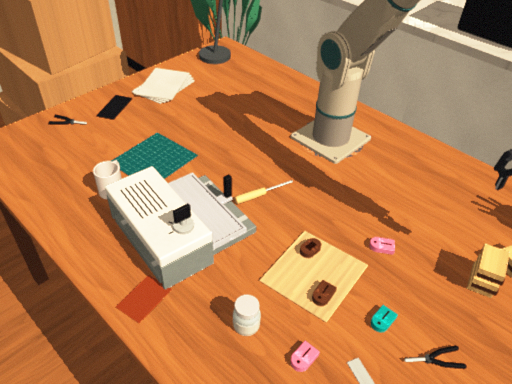

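View pics/top0.png

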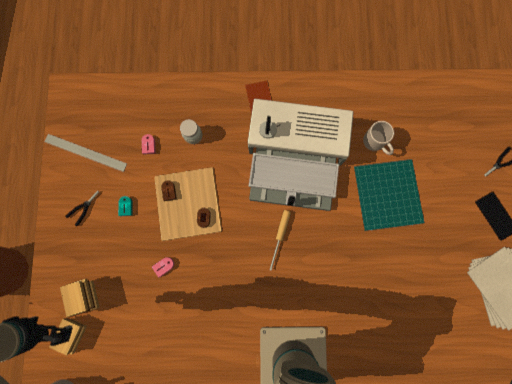

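View pics/wrist0.png

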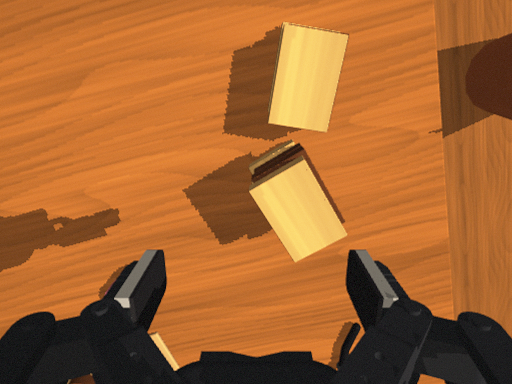

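The scene view shows two dark plaques on the board (top view near pixels 169,190 and 204,217). The carriage is about fully out with its grip near (291,200), and the awl handle is just below that. The jar is at (190,131), the mug at (379,137) and the mat at (389,195).

```bash
cat > h.py <<'E'
import numpy as np, cv2
from scipy.spatial.transform import Rotation as R
from cell import ctrl, vision
def cam(n):
    p=vision.camera_params(n); return p, R.from_euler('xyz',p['rotation']).as_matrix()
def ray(p,M,u,v):
    d=np.array([(u-p['cx'])/p['fx'],-(v-p['cy'])/p['fy'],-1.]); return M@d
def onplane(p,M,u,v,z):
    d=ray(p,M,u,v); t=(z-p['position'][2])/d[2]; return p['position']+t*d
def proj(p,M,X):
    c=M.T@(np.asarray(X,float)-p['position']); return np.array([p['cx']+p['fx']*c[0]/-c[2], p['cy']-p['fy']*c[1]/-c[2]])
def cloud(p,M,d):
    v,u=np.mgrid[0:d.shape[0],0:d.shape[1]]
    c=np.stack([(u-p['cx'])/p['fx']*d,-(v-p['cy'])/p['fy']*d,-d],-1)
    return c@M.T+p['position']
def st():
    s=ctrl.read_state(); print('t',round(s['clock'],2),'tcp',s['eef_pos'].round(1),'rpy',s['tool_rot'].round(3),'F',s['force'].round(1),'w',round(s['width'],1),'q',s['qpos'].round(2)); return s
def totool(target):
    """shift in tool axes from the present pose to world target"""
    s=ctrl.read_state(); M=R.from_euler('xyz',s['tool_rot']).as_matrix()
    return M.T@(np.asarray(target,float)-s['eef_pos'])
E
python3 - <<'E'
from h import *
im=cv2.imread('pics/top0.png');d=np.load('pics/top0.npy');p,M=cam('top')
C=cloud(p,M,d)
for (u,v) in [(220,300),(169,190),(204,217),(180,220),(389,195),(291,199),(300,170),(320,125),(267,123),(190,125),(379,130)]:
    print(u,v,C[v,u].round(1))
cv2.imwrite('pics/t_crop.png',cv2.resize(im[90:250,140:430],None,fx=2.7,fy=2.7,interpolation=cv2.INTER_CUBIC))
im=cv2.imread('pics/scene0.png')
cv2.imwrite('pics/s_crop.png',cv2.resize(im[130:320,90:380],None,fx=2.7,fy=2.7,interpolation=cv2.INTER_CUBIC))
E
```

```text
220 300 [183.8 229.6   1.1]
169 190 [539.8 400.4  23.4]
204 217 [449.3 282.5  24.2]
180 220 [441.8 365.5   3.6]
389 195 [ 519.9 -329.8    9.2]
291 199 [493.1   3.8 120.1]
300 170 [599.2 -32.5  45.7]
320 125 [724.2 -90.2 125.3]
267 123 [707.2  75.  195.3]
190 125 [741.4 323.1  86.9]
379 130 [ 745.6 -309.7    7.8]
```

View pics/t_crop.png

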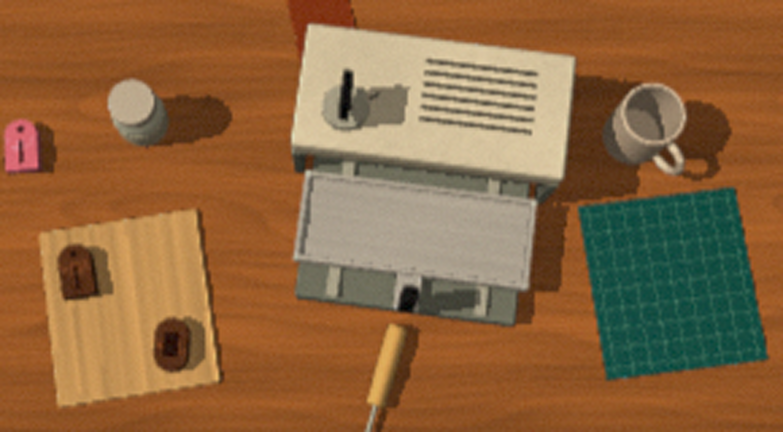

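View pics/s_crop.png

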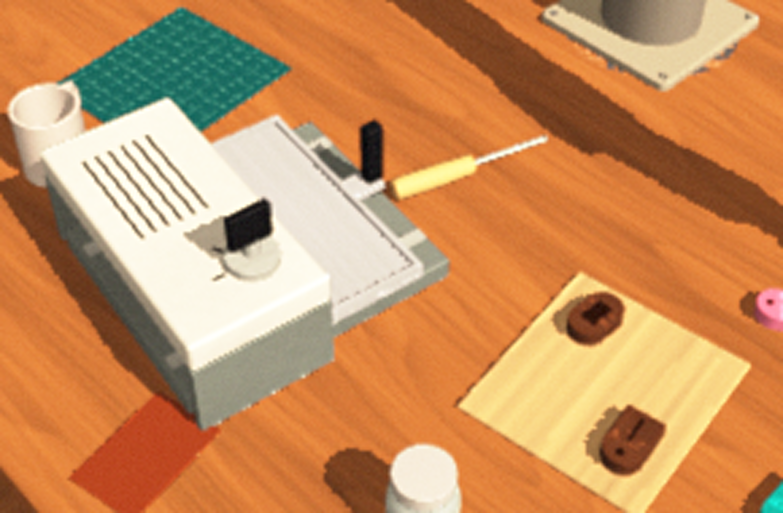

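Plaque 3 lies at about (169,190) with its round end away from the robot, and plaque 2 at about (204,217). Next I measure the machine, board, mat and plaques from colour masks and depth.

```bash
cat > meas.py <<'E'
from h import *
def rect(pts):
    (c,wh,a)=cv2.minAreaRect(np.ascontiguousarray(pts[:,:2],dtype=np.float32)); 
    return np.round(c,1),np.round(wh,1),round(a,1)
def dark(im): 
    h=im.astype(int).max(2); return (h<120)
def plaques(n,box,ztop,im=None,d=None):
    """connected dark blobs whose depth is near ztop inside world box"""
    p,M=cam(n)
    if im is None: im,d=vision.get_image(n)
    C=cloud(p,M,d); hsv=cv2.cvtColor(im,cv2.COLOR_BGR2HSV)
    m=(np.abs(C[...,2]-ztop)<6.5)&(C[...,0]>box[0])&(C[...,0]<box[1])&(C[...,1]>box[2])&(C[...,1]<box[3])&(hsv[...,2]<125)
    m=cv2.morphologyEx(m.astype(np.uint8),cv2.MORPH_CLOSE,np.ones((5,5)))
    k,l,s,c=cv2.connectedComponentsWithStats(m)
    out=[]
    for i in range(1,k):
        if s[i,4]<60: continue
        v,u=np.where(l==i)
        P=np.array([onplane(p,M,a,b,ztop) for a,b in zip(u,v)])
        r=rect(P); mm=P[:,:2].mean(0); w,V=np.linalg.eigh(np.cov(P[:,:2].T)); a=V[:,1]
        print(n,'blob',s[i,4],'rect c',r[0],'wh',r[1],'a',r[2],'mean',mm.round(1),'axis yaw',round(float(np.arctan2(a[1],a[0])),3),'px',c[i].round(0))
E
python3 - <<'E'
from meas import *
for n in('top','scene'):
    im=cv2.imread(f'pics/{n}0.png');d=np.load(f'pics/{n}0.npy');p,M=cam(n);C=cloud(p,M,d);X,Y,Z=[C[...,i] for i in range(3)]
    hsv=cv2.cvtColor(im,cv2.COLOR_BGR2HSV)
    def show(t,m):
        m=cv2.morphologyEx(m.astype(np.uint8),cv2.MORPH_OPEN,np.ones((3,3)))
        k,l,s,c=cv2.connectedComponentsWithStats(m); 
        if k<2: print(t,'none');return
        i=1+np.argmax(s[1:,4]); P=C[l==i]; r=cv2.minAreaRect(np.float32(P[:,:2]));print(n,t,s[i,4],np.round(r[0],1),np.round(r[1],1),round(r[2],2),'z',np.median(P[:,2]).round(1), 'mean',P.mean(0).round(1))
    show('canopy',(abs(Z-125)<4))
    show('floor',(abs(Z-45)<3.0)&(X>480)&(abs(Y)<170))
    show('key',(abs(Z-193)<6)&(hsv[...,2]<90)&(X>600))
    show('grip',(abs(Z-119)<5)&(hsv[...,2]<90)&(X<620)&(X>400)&(abs(Y)<150))
    show('mat',(hsv[...,0]>75)&(hsv[...,0]<95)&(hsv[...,1]>100)&(Y<-100))
    show('board',(hsv[...,0]>12)&(hsv[...,2]>150)&(abs(Z-6)<8)&(Y>180)&(X>300))
    show('jar',(abs(Z-85)<5)&(Y>200))
    show('mug',(abs(Z-90)<5)&(Y<-150))
    show('awl',(hsv[...,0]>12)&(hsv[...,1]>120)&(X>350)&(X<500)&(abs(Y)<100)&(Z>8))
    plaques(n,(380,620,230,450),24,im,d)
E
```

```text
top canopy 3854 [720.2 -29. ] [314.5 149.6] 82.02 z 125.0 mean [719.4 -37.6 125. ]
top floor 127 [607.   12.4] [50.7 67.3] 7.3 z 45.6 mean [605.    9.6  45.2]
top key 32 [713.8  72.4] [ 9.8 26.4] 78.8 z 192.7 mean [714.7  72.4 192.8]
top grip 26 [493.8   3.7] [12.3 19.2] 88.02 z 118.4 mean [492.8   2.9 118.7]
top mat 3708 [ 524.2 -330.2] [215.7 198.3] 6.74 z 3.0 mean [ 522.1 -329.8    3. ]
top board 3216 [498.8 349.2] [227.1 210. ] 8.78 z 6.3 mean [497.8 345.    6.2]
top jar 213 [735.6 330. ] [55.7 52.3] 1.46 z 85.1 mean [734.2 328.3  84.9]
mug none
top awl 233 [422.3  25.2] [ 25.1 101. ] 73.5 z 23.3 mean [422.3  25.5  22.8]
top blob 229 rect c [539.9 403.3] wh [63.7 42.8] a 11.1 mean [538.1 402.9] axis yaw -2.982 px [168. 191.]
top blob 210 rect c [447.9 285.8] wh [62.3 39.3] a 1.0 mean [448.9 285.3] axis yaw 3.063 px [203. 217.]
scene canopy 4120 [722.1 -27.5] [317.6 149.2] 81.99 z 124.4 mean [730.  -20.5 124.5]
scene floor 608 [582.3  55.5] [136.7  82.1] 79.45 z 44.8 mean [581.1  57.4  44.9]
scene key 61 [712.8  74.3] [12.3 40.7] 83.91 z 191.3 mean [713.2  75.9 191.3]
scene grip 29 [497.6   6.1] [16.4 18.6] 87.0 z 117.8 mean [497.9   7.5 117.9]
scene mat 1917 [ 524.6 -329.7] [216.3 200.8] 7.46 z 1.9 mean [ 512.6 -336.     1.8]
scene board 4866 [501.6 379.8] [252.  277.9] 8.68 z 5.6 mean [511.7 357.3   5.5]
scene jar 425 [736.6 331.9] [55.4 55.9] 38.4 z 84.9 mean [737.5 332.5  84.8]
scene mug 9 [  172.4 -1249.4] [20.5  8.7] 58.16 z 88.4 mean [  172.4 -1249.3    88.5]
awl none
scene blob 220 rect c [454.9 290.9] wh [63.9 38.5] a 4.8 mean [456.5 291.3] axis yaw -3.119 px [310. 248.]
scene blob 295 rect c [545.6 407.1] wh [64.8 39.4] a 12.8 mean [543.8 408.1] axis yaw -2.859 px [323. 292.]
```

The machine's yaw is about -8° with its origin near (647,-18), and the carriage is about 36 mm in. The top and scene cameras differ by 2 to 5 mm, so I'll refine with the wrist camera above the board.

Run:
```python
from h import *
st(); print(totool([450,345,231]))
```

```text
t 0.15 tcp [157.4 630.2 230.6] rpy [-3.14  -0.     2.897] F [ 0.2 -0.1 -1. ] w 85.2 q [-1.39  0.63  0.04  1.52 -0.03  1.   -0.02]
[-3.53026587e+02 -2.05760609e+02 -1.19152399e-01]
```

Request:
play_rows(slide=[[-50, -29, 0], [-100, -58, 0], [-150, -87, 0], [-200, -116, 0], [-250, -146, 0]], turn=[-0.1, -0.1, -0.1, -0.1, -0.1], fingers=[1, 1, 1, 1, 1])

```text
clock: 0.78
eef_pos: [365.7, 426.5, 230.7]
tool_rot: [-3.14, -0.0, 2.997]
force: [0.5, 0.6, -0.3]
width: 85.7
```

Run:
```python
from h import *
st(); print(totool([450,345,231]))
```

```text
t 0.78 tcp [365.7 426.5 230.7] rpy [-3.14  -0.     2.997] F [ 0.5  0.6 -0.3] w 85.7 q [-0.92  0.5   0.01  1.77 -0.01  0.87  0.52]
[-95.17024928 -68.48408021  -0.20973554]
```

Request:
play_rows(slide=[[-48, -34, 0], [-95, -68, 0], [-95, -68, 0], [-95, -68, 0]], turn=[0, 0, 0, 0], fingers=[1, 1, 1, 1])

```text
clock: 1.27
eef_pos: [449.3, 345.9, 230.5]
tool_rot: [-3.14, -0.001, 2.997]
force: [0.3, 0.9, 0.2]
width: 85.3
```

Run:
```python
from meas import *
st(); p,M=cam('wrist'); im,d=vision.get_image('wrist'); cv2.imwrite('pics/w1.png',im); C=cloud(p,M,d)
plaques('wrist',(380,620,230,460),24,im,d)
hsv=cv2.cvtColor(im,cv2.COLOR_BGR2HSV)
print(C[C.shape[0]//3,256])
```

```text
t 1.27 tcp [449.3 345.9 230.5] rpy [-3.140e+00 -1.000e-03  2.997e+00] F [0.3 0.9 0.2] w 85.3 q [-0.72  0.51  0.02  1.75 -0.01  0.88  0.73]
wrist blob 1786 rect c [451.4 290. ] wh [42.3 65.2] a 87.9 mean [450.7 290. ] axis yaw 3.07 px [205. 166.]
wrist blob 1623 rect c [542.1 407.5] wh [68.  41.2] a 10.4 mean [539.6 407.2] axis yaw -2.943 px [314. 224.]
[418.72634397 352.79171156   6.3086581 ]
```

View pics/w1.png

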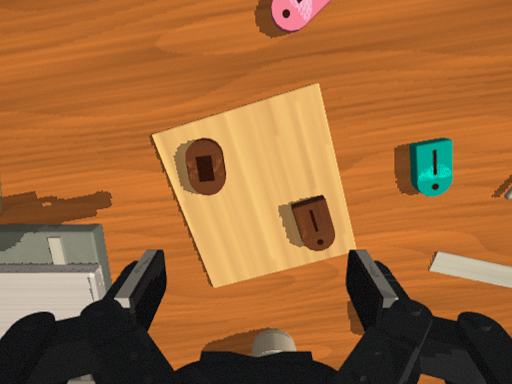

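The wrist view shows plaque 2 at (205,166) and plaque 3 at (314,224), and the measured sizes (65x42 mm) match the given ones. I take plaque 2 first.

Run:
```python
from h import *
st(); print(totool([451.2,290,60]),totool([451.2,290,9]))
```

```text
t 1.32 tcp [448.7 346.7 230.6] rpy [-3.141e+00 -1.000e-03  2.999e+00] F [-0.2  0.9 -0.8] w 85.5 q [-0.72  0.51  0.02  1.75 -0.01  0.88  0.73]
[-10.8203195  -55.5888481  170.63305439] [-10.89060011 -55.53571291 221.63297829]
```

Request:
play_rows(slide=[[-5, -28, 40], [-11, -55, 90], [-11, -55, 140], [-11, -55, 170], [-11, -55, 170]], turn=[-0.09, -0.09, -0.09, -0.09, -0.09], fingers=[1, 1, 1, 1, 1])

```text
clock: 1.95
eef_pos: [448.8, 291.3, 58.7]
tool_rot: [-3.138, -0.006, 3.092]
force: [0.1, 0.5, 0.1]
width: 85.3
```

Run:
```python
from meas import *
st(); print(totool([451.2,290,9])); p,M=cam('wrist'); im,d=vision.get_image('wrist'); cv2.imwrite('pics/w2.png',im)
plaques('wrist',(380,620,230,460),24,im,d)
```

```text
t 1.95 tcp [448.8 291.3  58.7] rpy [-3.138 -0.006  3.092] F [0.1 0.5 0.1] w 85.3 q [-0.62  0.73 -0.01  1.97  0.01  0.45  0.88]
[-2.79363442 -1.01664953 49.72105386]
wrist blob 5759 rect c [453.5 288.6] wh [41.5 68. ] a 88.6 mean [452.2 288.9] axis yaw 3.099 px [248. 222.]
wrist blob 849 rect c [516.4 414. ] wh [39.8 19.5] a 49.7 mean [516.9 412.9] axis yaw 0.93 px [436. 301.]
```

View pics/w2.png

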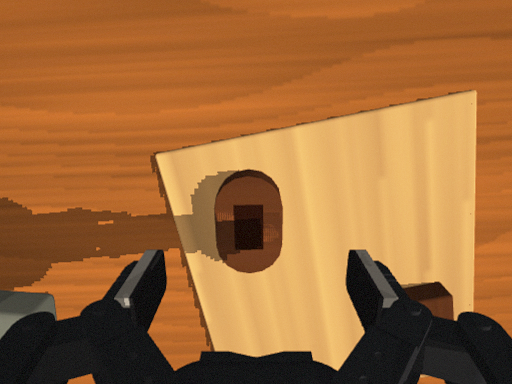

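Request:
play_rows(slide=[[-3, -1, 25], [-3, -1, 46], [-3, -1, 50], [-3, -1, 50], [-3, -1, 50]], turn=[0, 0, 0, 0, 0], fingers=[1, 1, 1, 0.4, 0])

```text
clock: 2.62
eef_pos: [453.6, 291.3, 11.5]
tool_rot: [3.142, -0.002, 3.092]
force: [0.5, -1.0, 1.6]
width: 51.7
```

Request:
play_rows(slide=[[0, 0, 0], [0, 0, 0], [0, 0, 0], [0, 0, 0]], turn=[0, 0, 0, 0], fingers=[0, 0, 0, 0])

```text
clock: 3.12
eef_pos: [454.1, 291.7, 12.2]
tool_rot: [3.141, -0.001, 3.092]
force: [-0.8, -0.1, 6.2]
width: 40.4
```

Request:
play_rows(slide=[[0, 0, -30], [0, 0, -80], [0, 0, -120], [0, 0, -120]], turn=[0, 0, 0, 0], fingers=[0, 0, 0, 0])

```text
clock: 3.62
eef_pos: [455.9, 292.8, 135.1]
tool_rot: [3.137, 0.004, 3.092]
force: [-0.2, -0.6, -0.4]
width: 40.4
```

Run:
```python
from h import *
st(); print(totool([568.5,-67,130]))
```

```text
t 3.62 tcp [455.9 292.8 135.1] rpy [3.137 0.004 3.092] F [-0.2 -0.6 -0.4] w 40.4 q [-0.61  0.6  -0.01  1.92  0.01  0.61  0.89]
[-130.37936214 -353.71094639    3.97289007]
```

Request:
play_rows(slide=[[-20, -55, 0], [-40, -110, 0], [-60, -165, 0], [-80, -220, 0], [-100, -275, 0]], turn=[0.05, 0.09, 0.09, 0.09, 0.09], fingers=[0, 0, 0, 0, 0])

```text
clock: 4.25
eef_pos: [541.6, 11.3, 132.9]
tool_rot: [3.137, 0.002, 3.002]
force: [1.6, 0.3, -0.8]
width: 40.5
```

Run:
```python
from h import *
st(); print(totool([568.5,-67,130]))
```

```text
t 4.25 tcp [541.6  11.3 132.9] rpy [3.137e+00 2.000e-03 3.002e+00] F [ 1.6  0.3 -0.8] w 40.5 q [-0.04  0.61 -0.04  1.92  0.03  0.61  1.33]
[-37.57732685 -73.84762637   2.60483938]
```

Request:
play_rows(slide=[[-19, -40, 0], [-37, -74, 2], [-37, -74, 2], [-37, -74, 2]], turn=[0, 0, 0, 0], fingers=[0, 0, 0, 0])

```text
clock: 4.75
eef_pos: [566.9, -66.2, 129.5]
tool_rot: [3.136, -0.001, 3.002]
force: [-0.2, 0.8, -1.3]
width: 40.4
```

Run:
```python
from h import *
st(); print(totool([568.5,-67,52]));p,M=cam('wrist'); im,d=vision.get_image('wrist'); cv2.imwrite('pics/w3.png',im)
im,d=vision.get_image('top'); cv2.imwrite('pics/t3.png',cv2.resize(im[80:260,140:440],None,fx=2.6,fy=2.6))
```

```text
t 4.75 tcp [566.9 -66.2 129.5] rpy [ 3.136e+00 -1.000e-03  3.002e+00] F [-0.2  0.8 -1.3] w 40.4 q [ 0.11  0.65 -0.05  1.84  0.04  0.66  1.46]
[-1.78654081 -1.03864558 77.45678666]
```

View pics/w3.png

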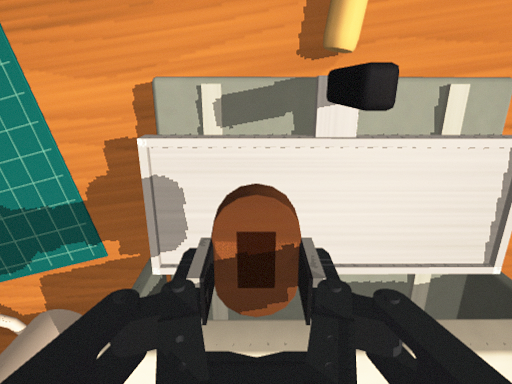

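View pics/t3.png

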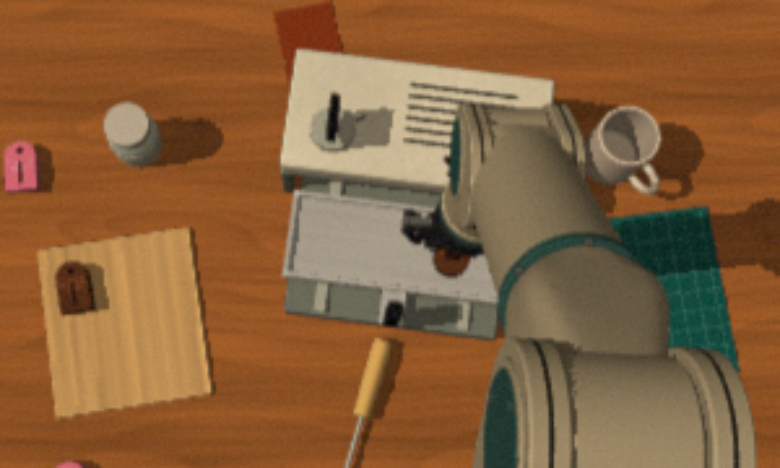

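Run:
```python
from h import *
p,M=cam('wrist')
c=[onplane(p,M,u,v,51)[:2] for u,v in[(138,137),(516,137),(503,273),(149,273)]]
print(np.round(c,1),np.mean(c,0))
```

```text
[[ 512.4 -138.3]
 [ 549.3  125.8]
 [ 662.3  129. ]
 [ 621.2 -157.5]] [586.3409901  -10.27201483]
```

Request:
play_rows(slide=[[-3, -1, 40], [-3, -1, 70], [-3, -1, 78], [-3, -1, 78], [-3, -1, 78]], turn=[0, 0, 0, 0, 0], fingers=[0, 0, 0, 0, 0])

```text
clock: 5.48
eef_pos: [570.5, -65.6, 52.7]
tool_rot: [3.136, 0.001, 3.005]
force: [-0.7, -0.9, -1.2]
width: 40.5
```

Request:
play_rows(slide=[[0, 0, 2], [0, 0, 2], [0, 0, 2], [0, 0, 2], [0, 0, 2]], turn=[0, 0, 0, 0, 0], fingers=[0, 0, 0.6, 0.75, 0.75])

```text
clock: 6.1
eef_pos: [570.5, -65.6, 50.6]
tool_rot: [3.136, 0.001, 3.005]
force: [-0.0, 0.2, -0.4]
width: 64.0
```

Request:
play_rows(slide=[[0, 0, 0], [0, 0, -30], [0, 0, -80], [0, 0, -130], [0, 0, -130]], turn=[0, 0, 0, 0, 0], fingers=[0.8, 0.8, 0.8, 1, 1])

```text
clock: 6.72
eef_pos: [573.1, -66.6, 184.7]
tool_rot: [3.135, 0.01, 3.005]
force: [0.5, -0.8, 0.1]
width: 85.7
```

Run:
```python
from meas import *
st(); print(totool([490,345,231]));p,M=cam('wrist'); im,d=vision.get_image('wrist'); cv2.imwrite('pics/w4.png',im)
plaques('wrist',(480,660,-180,150),63,im,d)
```

```text
t 6.72 tcp [573.1 -66.6 184.7] rpy [3.135 0.01  3.005] F [ 0.5 -0.8  0.1] w 85.7 q [ 0.11  0.57 -0.06  1.78  0.04  0.77  1.47]
[138.01654929 396.7289817  -45.0120731 ]
wrist blob 91 rect c [496.5  -4.2] wh [ 4.  20.1] a 85.9 mean [496.2  -4.5] axis yaw 3.029 px [317.  78.]
wrist blob 2984 rect c [566.7 -62.8] wh [40.9 65.4] a 80.8 mean [565.7 -62.9] axis yaw 3.001 px [255. 173.]
```

View pics/w4.png

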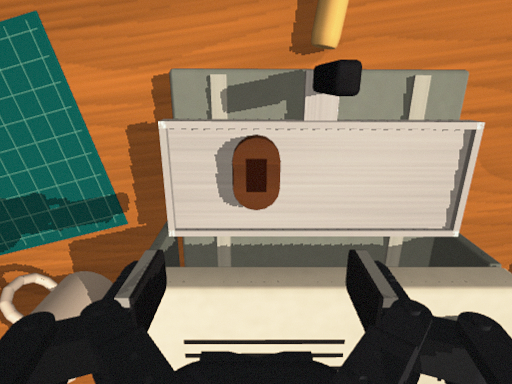

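Plaque 2 lies flat on the carriage at pixel (255,173). Next, plaque 3.

Request:
play_rows(slide=[[13, 55, -10], [26, 110, -10], [40, 165, -10], [53, 220, -10], [66, 275, -10]], turn=[0, 0, 0, 0, -0.1], fingers=[1, 1, 1, 1, 1])

```text
clock: 7.4
eef_pos: [542.0, 216.3, 192.2]
tool_rot: [3.137, 0.003, 3.108]
force: [1.1, -0.1, 0.2]
width: 85.3
```

Run:
```python
from meas import *
st(); print(totool([510,405,150]))
```

```text
t 7.4 tcp [542.  216.3 192.2] rpy [3.137e+00 3.000e-03 3.108e+00] F [ 1.1 -0.1  0.2] w 85.3 q [-0.38  0.58 -0.07  1.75  0.05  0.81  1.06]
[ 38.58948816 187.35897813  42.82888859]
```

Request:
play_rows(slide=[[8, 50, 10], [16, 100, 20], [28, 145, 30], [38, 187, 43], [38, 187, 43]], turn=[-0.1, -0.22, -0.22, -0.22, -0.22], fingers=[1, 1, 1, 1, 1])

```text
clock: 8.02
eef_pos: [506.3, 408.8, 146.7]
tool_rot: [3.137, -0.001, -2.949]
force: [-0.4, -0.0, -0.2]
width: 84.8
```

Run:
```python
from meas import *
st();p,M=cam('wrist'); im,d=vision.get_image('wrist'); cv2.imwrite('pics/w5.png',im)
plaques('wrist',(380,660,230,460),24,im,d); print(totool([541,407,12]))
```

```text
t 8.03 tcp [506.3 408.8 146.7] rpy [ 3.137e+00 -1.000e-03 -2.949e+00] F [-0.4 -0.  -0.2] w 84.8 q [-0.65  0.72 -0.12  1.59  0.1   0.83  0.96]
wrist blob 2833 rect c [545.6 403.3] wh [67.7 41.7] a 10.1 mean [542.5 402.9] axis yaw -2.959 px [244. 213.]
[-32.51720712  -5.25199092 135.27808445]
```

View pics/w5.png

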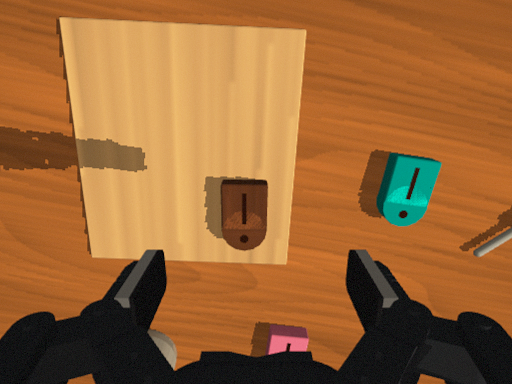

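Request:
play_rows(slide=[[-20, -5, 35], [-35, -7, 80], [-35, -7, 80], [-35, -7, 80]], turn=[0, 0, 0, 0], fingers=[1, 1, 1, 1])

```text
clock: 8.57
eef_pos: [544.1, 405.0, 67.9]
tool_rot: [3.14, 0.0, -2.953]
force: [-0.2, -0.1, 0.3]
width: 85.4
```

Run:
```python
from meas import *
st();p,M=cam('wrist'); im,d=vision.get_image('wrist'); cv2.imwrite('pics/w6.png',im)
plaques('wrist',(380,660,230,460),24,im,d); print(totool([543,405,12]))
```

```text
t 8.57 tcp [544.1 405.   67.9] rpy [ 3.14   0.    -2.953] F [-0.2 -0.1  0.3] w 85.4 q [-0.62  0.86 -0.11  1.55  0.12  0.74  0.98]
wrist blob 5920 rect c [544.6 407.8] wh [67.8 41.8] a 10.3 mean [540.8 407.1] axis yaw -2.961 px [256. 208.]
[ 1.51198717 -0.71728757 56.87618962]
```

Request:
play_rows(slide=[[0, 1, 30], [0, 1, 53], [0, 1, 56], [0, 1, 56], [0, 1, 56]], turn=[0, 0, 0, 0, 0], fingers=[1, 1, 1, 0.4, 0])

```text
clock: 9.25
eef_pos: [544.8, 407.5, 13.9]
tool_rot: [3.138, 0.003, -2.952]
force: [-0.4, 0.1, -0.6]
width: 51.8
```

Request:
play_rows(slide=[[0, 0, 0], [0, 0, 0], [0, 0, 0], [0, 0, 0]], turn=[0, 0, 0, 0], fingers=[0, 0, 0, 0])

```text
clock: 9.75
eef_pos: [545.3, 407.9, 14.7]
tool_rot: [3.137, 0.004, -2.952]
force: [-0.6, -1.2, 6.0]
width: 40.0
```

Request:
play_rows(slide=[[0, 0, -30], [0, 0, -80], [0, 0, -125], [0, 0, -125]], turn=[0, 0, 0, 0], fingers=[0, 0, 0, 0])

```text
clock: 10.25
eef_pos: [547.0, 408.8, 143.6]
tool_rot: [3.134, 0.011, -2.953]
force: [0.6, -0.4, -0.7]
width: 40.9
```

Run:
```python
from meas import *
st(); print(totool([585,40,135])); im,d=vision.get_image('wrist'); cv2.imwrite('pics/w7.png',im)
```

```text
t 10.25 tcp [547.  408.8 143.6] rpy [ 3.134  0.011 -2.953] F [ 0.6 -0.4 -0.7] w 40.9 q [-0.62  0.76 -0.12  1.51  0.11  0.86  0.99]
[  32.01923778 -369.47819942    5.33380555]
```

View pics/w7.png

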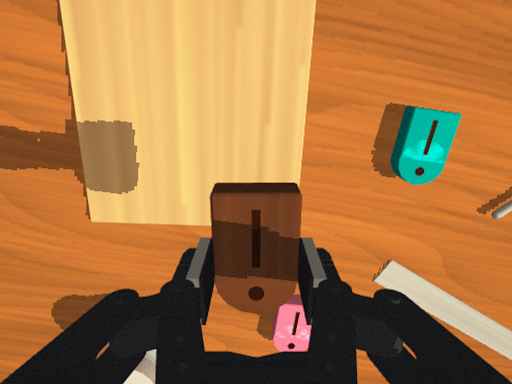

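Request:
play_rows(slide=[[5, -55, 0], [10, -110, 0], [14, -165, 0], [18, -220, 0], [22, -275, 0]], turn=[0.1, 0.2, 0.33, 0.33, 0.33], fingers=[0, 0, 0, 0, 0])

```text
clock: 10.92
eef_pos: [574.2, 131.3, 137.4]
tool_rot: [3.136, 0.001, 3.001]
force: [0.6, -1.0, -0.9]
width: 39.8
```

Run:
```python
from meas import *
st(); print(totool([585,38,130]))
```

```text
t 10.93 tcp [574.2 131.3 137.4] rpy [3.136e+00 1.000e-03 3.001e+00] F [ 0.6 -1.  -0.9] w 39.8 q [-0.23  0.66 -0.06  1.78  0.05  0.7   1.11]
[-23.76633972 -90.92756584   6.89497797]
```

Request:
play_rows(slide=[[-12, -45, 0], [-24, -91, 7], [-24, -91, 7], [-24, -91, 7]], turn=[0, 0, 0, 0], fingers=[0, 0, 0, 0])

```text
clock: 11.42
eef_pos: [584.1, 38.3, 128.5]
tool_rot: [3.136, -0.002, 3.001]
force: [0.6, 0.4, -0.3]
width: 40.0
```

Run:
```python
from meas import *
st(); print(totool([585,38,53]));im,d=vision.get_image('wrist'); cv2.imwrite('pics/w8.png',im)
```

```text
t 11.43 tcp [584.1  38.3 128.5] rpy [ 3.136e+00 -2.000e-03  3.001e+00] F [ 0.6  0.4 -0.3] w 40.0 q [-0.06  0.67 -0.07  1.8   0.06  0.68  1.26]
[-1.10002177 -0.62860414 75.45166762]
```

View pics/w8.png

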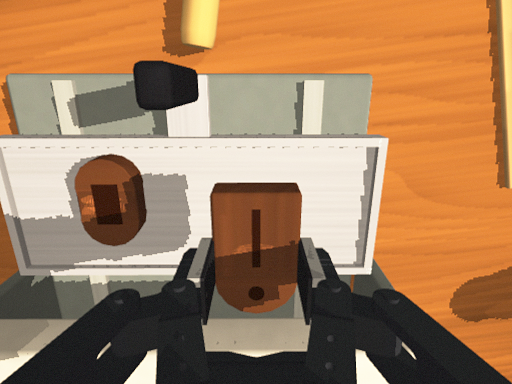

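Request:
play_rows(slide=[[-1, 0, 40], [-1, 0, 70], [-1, 0, 75], [-1, 0, 75], [-1, 0, 75]], turn=[0, 0, 0, 0, 0], fingers=[0, 0, 0, 0, 0])

```text
clock: 12.1
eef_pos: [585.1, 41.1, 53.9]
tool_rot: [3.135, -0.002, 3.004]
force: [-0.1, 0.2, 0.9]
width: 40.0
```

Request:
play_rows(slide=[[0, 0, 1], [0, 0, 1], [0, 0, 1], [0, 0, 1], [0, 0, 1]], turn=[0, 0, 0, 0, 0], fingers=[0, 0.5, 0.7, 0.7, 0.7])

```text
clock: 12.72
eef_pos: [585.0, 41.1, 52.8]
tool_rot: [3.134, -0.002, 3.004]
force: [0.3, 0.1, -0.0]
width: 59.7
```

Request:
play_rows(slide=[[0, 0, -20], [0, 0, -60], [0, 0, -110], [0, 0, -140], [0, 0, -140]], turn=[0, 0, 0, 0, 0], fingers=[0.8, 0.8, 0.8, 0.8, 0.8])

```text
clock: 13.35
eef_pos: [586.9, 40.2, 195.4]
tool_rot: [3.133, 0.004, 3.004]
force: [-0.1, -0.1, 0.2]
width: 68.2
```

Run:
```python
from meas import *
st();im,d=vision.get_image('wrist'); cv2.imwrite('pics/w9.png',im)
plaques('wrist',(480,660,-180,150),63,im,d)
p,M=cam('wrist');C=cloud(p,M,d);m=(abs(C[...,2]-119)<5)&(im.max(2)<90)&(C[...,0]<560);print('grip',C[m].mean(0),C[m].min(0),C[m].max(0))
print(totool([500,5,155]))
```

```text
t 13.35 tcp [586.9  40.2 195.4] rpy [3.133 0.004 3.004] F [-0.1 -0.1  0.2] w 68.2 q [-0.06  0.58 -0.08  1.74  0.05  0.82  1.27]
wrist blob 2798 rect c [581.6  43.2] wh [41.4 65.8] a 83.4 mean [577.7  43. ] axis yaw 2.981 px [254. 167.]
wrist blob 2825 rect c [569.  -61.6] wh [42.9 65.2] a 81.1 mean [568.5 -62.1] axis yaw 2.983 px [137. 173.]
wrist blob 230 rect c [ 633.4 -167.5] wh [18.6 21.1] a 84.7 mean [ 632.7 -164.5] axis yaw -2.932 px [ 51. 251.]
grip [499.39484714   4.2863387  117.05490901] [488.45874818  -6.02230585 114.04199812] [510.58206097  13.41945687 119.88674809]
[ 80.00925545 -46.79422276  38.30044938]
```

View pics/w9.png

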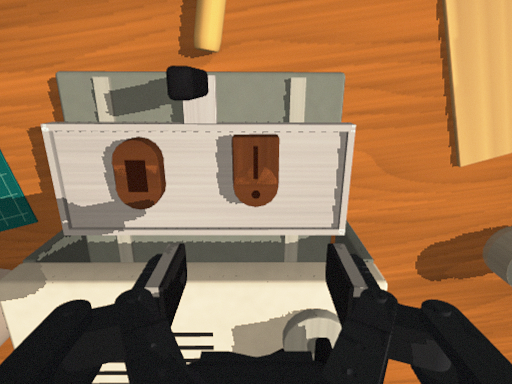

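Request:
play_rows(slide=[[40, -23, 10], [81, -48, 35], [81, -48, 35], [81, -48, 35]], turn=[0, 0, 0, 0], fingers=[0.7, 0.7, 0.7, 0.7])

```text
clock: 13.9
eef_pos: [499.1, 4.0, 157.6]
tool_rot: [3.134, -0.0, 3.004]
force: [0.8, -0.1, -0.8]
width: 59.7
```

Run:
```python
from meas import *
st();im,d=vision.get_image('wrist'); cv2.imwrite('pics/w10.png',im)
p,M=cam('wrist');C=cloud(p,M,d);m=(abs(C[...,2]-119)<5)&(im.max(2)<90)&(C[...,0]<560)&(C[...,0]>440)&(abs(C[...,1])<40);print('grip',C[m].mean(0),C[m].min(0),C[m].max(0),m.sum())
print(totool([498,4,80]))
```

```text
t 13.9 tcp [499.1   4.  157.6] rpy [ 3.134 -0.     3.004] F [ 0.8 -0.1 -0.8] w 59.7 q [ 0.    0.52 -0.09  2.01  0.06  0.61  1.31]
grip [500.14107789   4.44703137 118.92374291] [489.78533711  -5.34713544 114.29811284] [512.61748916  13.51689249 121.45172574] 856
[ 2.01282064 -1.30680503 78.03947026]
```

View pics/w10.png

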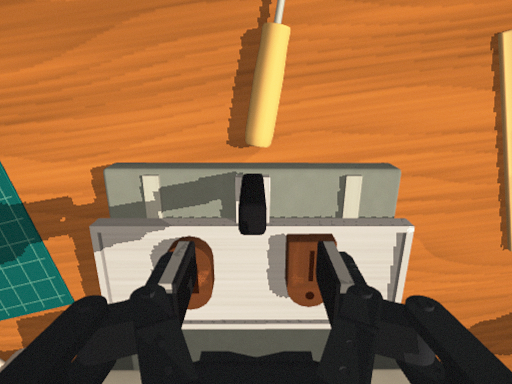

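Request:
play_rows(slide=[[0, 0, 40], [0, 0, 70], [0, 0, 76], [0, 0, 76], [0, 0, 76]], turn=[0, 0, 0, 0, 0], fingers=[0.7, 0.7, 0.7, 0.4, 0])

```text
clock: 14.58
eef_pos: [501.3, 5.1, 83.1]
tool_rot: [3.133, 0.003, 3.005]
force: [-1.6, -9.9, 10.1]
width: 24.2
```

Request:
play_rows(slide=[[0, 0, 0], [0, 0, 0], [0, 0, 0], [0, 0, 0], [0, 0, 0]], turn=[0, 0, 0, 0, 0], fingers=[0, 0, 0, 0, 0])

```text
clock: 15.2
eef_pos: [500.9, 1.9, 83.5]
tool_rot: [3.137, 0.003, 3.002]
force: [0.3, -6.7, -5.6]
width: 17.1
```

Request:
play_rows(slide=[[-10, 0, 0], [-25, 0, 0], [-42, 0, 0], [-60, 0, 0], [-75, 0, 0]], turn=[0, 0, 0, 0, 0], fingers=[0, 0, 0, 0, 0])

```text
clock: 15.82
eef_pos: [575.1, -8.7, 83.5]
tool_rot: [3.137, 0.001, 3.003]
force: [-1.9, -1.2, -6.5]
width: 17.5
```

Run:
```python
from meas import *
st(); print(totool([607,-12,83]))
```

```text
t 15.82 tcp [575.1  -8.7  83.5] rpy [3.137e+00 1.000e-03 3.003e+00] F [-1.9 -1.2 -6.5] w 17.5 q [ 0.02  0.72 -0.07  1.85  0.08  0.57  1.32]
[-32.09518752   1.12778215   0.59234737]
```

Request:
play_rows(slide=[[-12, 0, 0], [-25, 0, 0], [-33, 0, 0], [-37, 0, 0], [-37, 0, 0]], turn=[0, 0, 0, 0, 0], fingers=[0, 0, 0, 0, 0])

```text
clock: 16.45
eef_pos: [609.5, -13.6, 83.6]
tool_rot: [3.137, -0.003, 3.003]
force: [-6.9, 0.6, -0.4]
width: 17.5
```

Request:
play_rows(slide=[[-3, 0, 0], [-3, 0, 0], [-3, 0, 0]], turn=[0, 0, 0], fingers=[0, 0, 0])

```text
clock: 16.82
eef_pos: [609.4, -13.6, 83.6]
tool_rot: [3.138, -0.009, 3.003]
force: [-9.3, 0.0, 1.1]
width: 17.2
```

Request:
play_rows(slide=[[2, 0, 0], [2, 0, 0], [2, 0, -5], [2, 0, -60], [2, 0, -110]], turn=[0, 0, 0, 0, 0], fingers=[0.4, 0.6, 0.6, 0.6, 0.6])

```text
clock: 17.45
eef_pos: [608.9, -13.8, 195.4]
tool_rot: [3.138, -0.008, 3.003]
force: [1.4, 0.5, 0.4]
width: 51.4
```

Run:
```python
from meas import *
st(); print(totool([660,74,225]))
```

```text
t 17.45 tcp [608.9 -13.8 195.4] rpy [ 3.138 -0.008  3.003] F [1.4 0.5 0.4] w 51.4 q [ 0.04  0.61 -0.09  1.67  0.06  0.87  1.36]
[-38.2257564   94.12956088 -29.54965142]
```

Request:
play_rows(slide=[[0, 0, -30], [-19, 47, -30], [-38, 94, -30], [-38, 94, -30], [-38, 94, -30]], turn=[0, 0, 0, 0, 0], fingers=[0.6, 0.6, 0.6, 0.6, 0.6])

```text
clock: 18.08
eef_pos: [659.8, 73.4, 225.6]
tool_rot: [3.139, -0.008, 3.003]
force: [-0.2, -0.4, 1.1]
width: 50.8
```

Run:
```python
from meas import *
st();im,d=vision.get_image('wrist'); cv2.imwrite('pics/w11.png',im)
p,M=cam('wrist');C=cloud(p,M,d);X,Y,Z=C[...,0],C[...,1],C[...,2]
m=(abs(Z-192)<6)&(im.max(2)<100)&(X>660)&(X<760)&(abs(Y-74)<50);P=C[m];print('key',P.mean(0),P.min(0),P.max(0),m.sum(),cv2.minAreaRect(np.float32(P[:,:2])))
print(totool([711,74,158]))
im,d=vision.get_image('scene'); cv2.imwrite('pics/s11.png',cv2.resize(im[100:320,60:380],None,fx=2.4,fy=2.4))
```

```text
t 18.07 tcp [659.8  73.4 225.6] rpy [ 3.139 -0.008  3.003] F [-0.2 -0.4  1.1] w 50.8 q [-0.1   0.66 -0.09  1.47  0.06  1.02  1.23]
key [709.08683944  74.09790898 192.69897302] [689.07157411  66.13943037 186.04038907] [734.97970323  81.84238087 194.77290332] 970 ((711.7651977539062, 74.05345153808594), (10.444473266601562, 45.83869934082031), 82.0643539428711)
[-51.16998832   8.59434144  67.1902517 ]
```

View pics/w11.png

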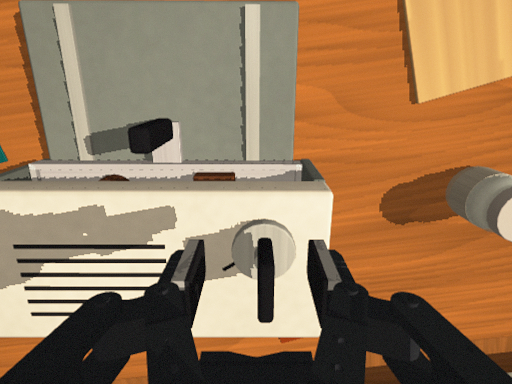

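View pics/s11.png

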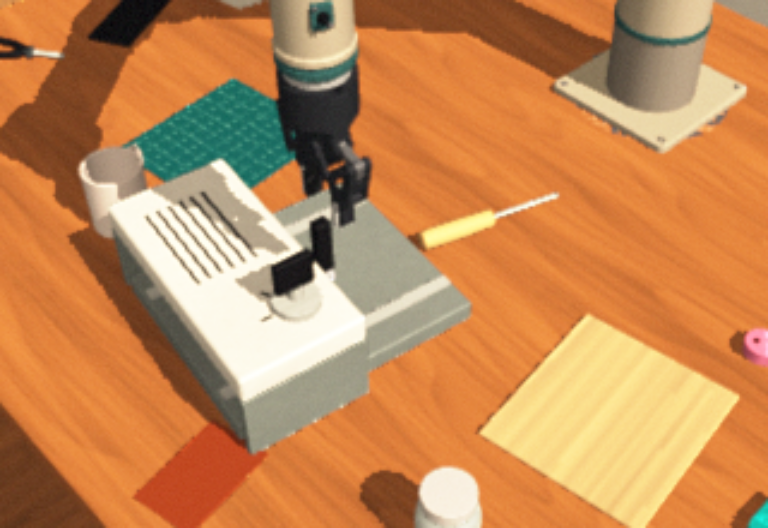

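The carriage is fully in with both plaques visible just inside the front edge. The key measures at (711.8, 74.0) and is aligned with the machine. I grasp the bow next.

Request:
play_rows(slide=[[-25, 4, 0], [-51, 8, 0], [-51, 8, 0], [-51, 8, 0]], turn=[0, 0, 0, 0], fingers=[0.6, 0.6, 0.6, 0.6])

```text
clock: 18.68
eef_pos: [710.3, 71.8, 225.1]
tool_rot: [3.14, -0.009, 3.0]
force: [0.3, -0.3, 0.7]
width: 51.6
```

Run:
```python
from meas import *
st();print(totool([711.5,74,158]))
```

```text
t 18.68 tcp [710.3  71.8 225.1] rpy [ 3.14  -0.009  3.   ] F [ 0.3 -0.3  0.7] w 51.6 q [-0.1   0.74 -0.08  1.3   0.06  1.11  1.25]
[-1.50473394  2.22500296 67.10766732]
```

Request:
play_rows(slide=[[-1, 2, 35], [-1, 2, 60], [-1, 2, 66], [-1, 2, 66], [-1, 2, 66]], turn=[0, 0, 0, 0, 0], fingers=[0.6, 0.6, 0.6, 0.3, 0])

```text
clock: 19.3
eef_pos: [711.8, 73.9, 160.7]
tool_rot: [3.139, -0.007, 3.0]
force: [0.6, 0.7, -0.2]
width: 15.1
```

Request:
play_rows(slide=[[0, 0, 0], [0, 0, 0], [0, 0, 0], [0, 0, 0], [0, 0, 0]], turn=[0, 0, 0, 0, 0], fingers=[0, 0, 0, 0, 0])

```text
clock: 19.92
eef_pos: [711.7, 73.0, 160.9]
tool_rot: [3.14, -0.007, 2.999]
force: [-2.3, -4.4, 1.4]
width: 10.1
```

Run:
```python
from meas import *
st();print(totool([711.6,74,158]))
```

```text
t 19.93 tcp [711.7  73.  160.9] rpy [ 3.14  -0.007  2.999] F [-2.3 -4.4  1.4] w 10.1 q [-0.1   0.8  -0.08  1.37  0.06  0.98  1.24]
[0.22415466 0.94300611 2.94697069]
```

Request:
play_rows(slide=[[0, 0, 0], [0, 0, 0], [0, 0, 0], [0, 0, 0], [0, 0, 0]], turn=[0.15, 0.32, 0.49, 0.66, 0.82], fingers=[0, 0, 0, 0, 0])

```text
clock: 20.55
eef_pos: [711.6, 72.7, 160.9]
tool_rot: [-3.137, -0.005, 2.174]
force: [-2.1, -3.5, -0.5]
width: 9.9
```

Run:
```python
from meas import *
s=st();print(s['torque'],2.999-s['tool_rot'][2])
```

```text
t 20.55 tcp [711.6  72.7 160.9] rpy [-3.137 -0.005  2.174] F [-2.1 -3.5 -0.5] w 9.9 q [-0.21  0.8   0.14  1.37 -0.13  0.98  0.56]
[-0.63612126  0.14662883  0.22447044] 0.8246252015065343
```

Request:
play_rows(slide=[[0, 0, 0], [0, 0, 0], [0, 0, 0], [0, 0, 0], [0, 0, 0]], turn=[0.12, 0.18, 0.18, 0.18, 0.18], fingers=[0, 0, 0, 0, 0])

```text
clock: 21.18
eef_pos: [711.6, 72.6, 161.0]
tool_rot: [-3.136, -0.005, 1.995]
force: [-2.7, -4.0, 0.3]
width: 9.9
```

Run:
```python
from meas import *
s=st();print(s['torque'],2.999-s['tool_rot'][2])
im,d=vision.get_image('scene'); cv2.imwrite('pics/s12.png',cv2.resize(im[100:320,60:380],None,fx=2.4,fy=2.4))
im,d=vision.get_image('wrist'); cv2.imwrite('pics/w12.png',im)
```

```text
t 21.18 tcp [711.6  72.6 161. ] rpy [-3.136 -0.005  1.995] F [-2.7 -4.   0.3] w 9.9 q [-0.24  0.81  0.19  1.37 -0.17  0.98  0.41]
[-0.57271353  0.2352813   0.32916307] 1.003943626708041
```

View pics/w12.png

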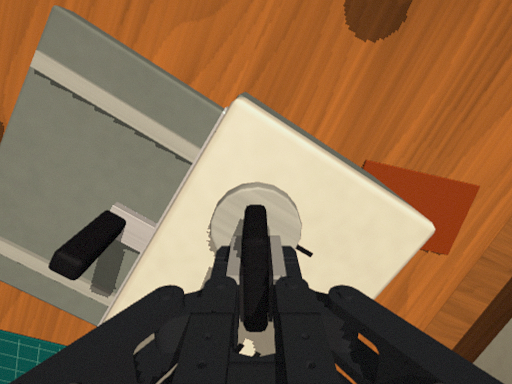

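The key is turned with the jaws (bow at pixel 255,265), the turn is 1.0 rad and the spring torque is felt. I hold it there.

Request:
play_rows(slide=[[0, 0, 0], [0, 0, 0], [0, 0, 0], [0, 0, 0], [0, 0, 0]], turn=[0, 0, 0, 0, 0], fingers=[0, 0, 0, 0, 0])

```text
clock: 21.9
eef_pos: [711.6, 72.7, 160.9]
tool_rot: [-3.136, -0.005, 1.995]
force: [-1.9, -3.7, 0.0]
width: 10.0
```

Request:
play_rows(slide=[[0, 0, 0], [0, 0, 0], [0, 0, 0], [0, 0, 0], [0, 0, 0]], turn=[0, 0, 0, 0, 0], fingers=[0, 0, 0, 0, 0])

```text
clock: 22.52
eef_pos: [711.6, 72.6, 161.0]
tool_rot: [-3.136, -0.005, 1.995]
force: [-2.3, -3.6, 0.4]
width: 10.3
```

Run:
```python
from meas import *
s=st();print(s['torque'],2.999-s['tool_rot'][2])
im,d=vision.get_image('wrist'); cv2.imwrite('pics/w13.png',im)
```

```text
t 22.52 tcp [711.6  72.6 161. ] rpy [-3.136 -0.005  1.995] F [-2.3 -3.6  0.4] w 10.3 q [-0.24  0.81  0.19  1.37 -0.17  0.98  0.41]
[-0.57560303  0.21533619  0.3593714 ] 1.004161342392731
```

View pics/w13.png

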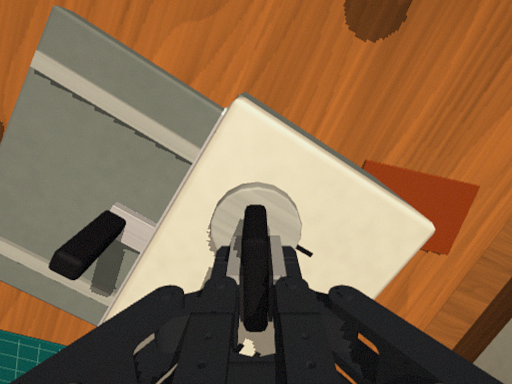

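The key stayed gripped at 1.0 rad for about 1.5 s. Now I turn it back and release it.

Request:
play_rows(slide=[[0, 0, 0], [0, 0, 0], [0, 0, 0], [0, 0, 0], [0, 0, 0]], turn=[-0.17, -0.34, -0.51, -0.68, -0.85], fingers=[0, 0, 0, 0, 0])

```text
clock: 23.2
eef_pos: [711.7, 72.9, 161.0]
tool_rot: [3.141, -0.007, 2.849]
force: [-0.7, -3.5, -1.3]
width: 10.4
```

Request:
play_rows(slide=[[0, 0, 0], [0, 0, 0], [0, 0, 0], [0, 0, 0], [0, 0, 0]], turn=[-0.15, -0.15, -0.15, -0.15, -0.15], fingers=[0, 0, 0.3, 0.6, 0.6])

```text
clock: 23.82
eef_pos: [712.0, 73.9, 161.2]
tool_rot: [3.139, -0.006, 3.0]
force: [0.6, -0.2, 0.1]
width: 51.2
```

Request:
play_rows(slide=[[0, 0, -20], [0, 0, -60], [0, 0, -80], [0, 0, -80], [0, 0, -80]], turn=[0, 0, 0, 0, 0], fingers=[0.6, 0.6, 0.6, 0.6, 0.6])

```text
clock: 24.45
eef_pos: [712.0, 73.7, 240.9]
tool_rot: [3.139, -0.007, 3.0]
force: [0.6, 0.2, -0.9]
width: 51.2
```

Run:
```python
from meas import *
st();im,d=vision.get_image('wrist'); cv2.imwrite('pics/w14.png',im)
print(totool([620,-14,200]))
```

```text
t 24.45 tcp [712.   73.7 240.9] rpy [ 3.139 -0.007  3.   ] F [ 0.6  0.2 -0.9] w 51.2 q [-0.1   0.73 -0.08  1.28  0.06  1.14  1.25]
[ 78.07669512 -99.81362569  40.68031048]
```

View pics/w14.png

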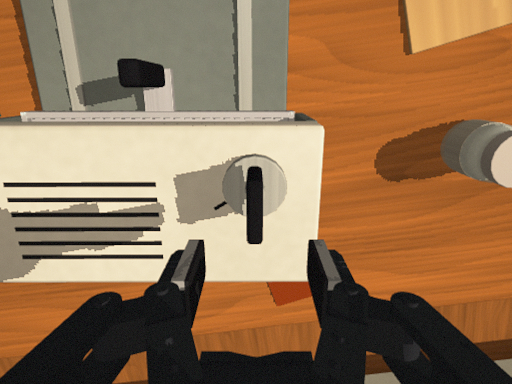

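The key is back at run (bow vertical at pixel 255,205) and released. I move above the grip and wait.

Request:
play_rows(slide=[[40, -50, 0], [80, -99, 0], [88, -99, 40], [88, -99, 40], [88, -99, 40]], turn=[0, 0, 0, 0, 0], fingers=[0.6, 0.6, 0.6, 0.6, 0.6])

```text
clock: 25.12
eef_pos: [611.5, -10.8, 201.1]
tool_rot: [3.139, -0.007, 3.001]
force: [0.3, -0.2, -0.8]
width: 51.3
```

Request:
play_rows(slide=[[0, 0, 0], [0, 0, 0], [0, 0, 0], [0, 0, 0], [0, 0, 0]], turn=[0, 0, 0, 0, 0], fingers=[0.6, 0.6, 0.6, 0.6, 0.6])

```text
clock: 25.75
eef_pos: [611.5, -10.8, 201.2]
tool_rot: [3.139, -0.007, 3.001]
force: [0.6, -0.9, -0.4]
width: 51.1
```

Request:
play_rows(slide=[[0, 0, 0], [0, 0, 0], [0, 0, 0], [0, 0, 0], [0, 0, 0]], turn=[0, 0, 0, 0, 0], fingers=[0.6, 0.6, 0.6, 0.6, 0.6])

```text
clock: 26.38
eef_pos: [611.5, -10.8, 201.2]
tool_rot: [3.139, -0.007, 3.001]
force: [-0.1, 0.3, 0.7]
width: 51.3
```

Request:
play_rows(slide=[[0, 0, 0], [0, 0, 0], [0, 0, 0], [0, 0, 0], [0, 0, 0]], turn=[0, 0, 0, 0, 0], fingers=[0.6, 0.6, 0.6, 0.6, 0.6])

```text
clock: 27.0
eef_pos: [611.5, -10.8, 201.2]
tool_rot: [3.139, -0.007, 3.001]
force: [0.4, 0.0, 0.2]
width: 51.5
```

Request:
play_rows(slide=[[0, 0, 0], [0, 0, 0], [0, 0, 0], [0, 0, 0], [0, 0, 0]], turn=[0, 0, 0, 0, 0], fingers=[0.6, 0.6, 0.6, 0.6, 0.6])

```text
clock: 27.62
eef_pos: [611.5, -10.8, 201.2]
tool_rot: [3.139, -0.007, 3.001]
force: [-0.5, 0.9, 1.1]
width: 51.2
```

Request:
play_rows(slide=[[0, 0, 0], [0, 0, 0], [0, 0, 0], [0, 0, 0], [0, 0, 0]], turn=[0, 0, 0, 0, 0], fingers=[0.6, 0.6, 0.6, 0.6, 0.6])

```text
clock: 28.25
eef_pos: [611.5, -10.8, 201.2]
tool_rot: [3.139, -0.007, 3.001]
force: [0.4, -0.1, -0.2]
width: 51.1
```

Request:
play_rows(slide=[[0, 0, 0], [0, 0, 0], [0, 0, 0], [0, 0, 0], [0, 0, 0]], turn=[0, 0, 0, 0, 0], fingers=[0.6, 0.6, 0.6, 0.6, 0.6])

```text
clock: 28.88
eef_pos: [611.5, -10.8, 201.2]
tool_rot: [3.139, -0.007, 3.001]
force: [0.5, 0.2, -0.2]
width: 51.4
```

Request:
play_rows(slide=[[0, 0, 0], [0, 0, 0], [0, 0, 0], [0, 0, 0], [0, 0, 0]], turn=[0, 0, 0, 0, 0], fingers=[0.6, 0.6, 0.6, 0.6, 0.6])

```text
clock: 29.5
eef_pos: [611.5, -10.8, 201.2]
tool_rot: [3.139, -0.007, 3.001]
force: [0.3, 0.3, -0.2]
width: 50.9
```

Run:
```python
from meas import *
st();im,d=vision.get_image('wrist'); cv2.imwrite('pics/w15.png',im)
p,M=cam('wrist');C=cloud(p,M,d);m=(abs(C[...,2]-119)<5)&(im.max(2)<90)&(C[...,0]<660)&(C[...,0]>540)&(abs(C[...,1]+14)<40);print('grip',C[m].mean(0),C[m].min(0),C[m].max(0),m.sum())
print(totool([609,-13,82]))
```

```text
t 29.5 tcp [611.5 -10.8 201.2] rpy [ 3.139 -0.007  3.001] F [ 0.3  0.3 -0.2] w 50.9 q [ 0.03  0.61 -0.09  1.65  0.06  0.89  1.35]
grip [608.35789553 -11.20577846 118.58052009] [597.92217293 -20.48209429 114.01985451] [620.37789419  -2.2068043  120.88779168] 594
[  1.30671703  -2.90450358 119.19409694]
```

View pics/w15.png

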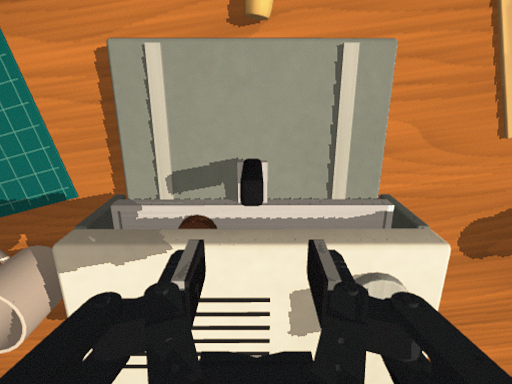

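Plaque 2 is visible at (198,222), but plaque 3 no longer shows at the right of the tray, so it may have been knocked deeper in. The five seconds have passed, so I grasp the grip, draw the carriage out slowly and look.

Request:
play_rows(slide=[[1, -1, 50], [1, -1, 100], [1, -1, 117], [1, -1, 118], [1, -1, 118]], turn=[0, 0, 0, 0, 0], fingers=[0.6, 0.6, 0.6, 0.4, 0])

```text
clock: 30.18
eef_pos: [610.3, -13.9, 84.7]
tool_rot: [-3.141, -0.005, 3.0]
force: [-2.3, -0.7, 13.6]
width: 17.7
```

Request:
play_rows(slide=[[0, 0, 0], [0, 0, 0], [0, 0, 0], [0, 0, 0], [0, 0, 0]], turn=[0, 0, 0, 0, 0], fingers=[0, 0, 0, 0, 0])

```text
clock: 30.8
eef_pos: [610.4, -13.8, 84.8]
tool_rot: [-3.141, -0.005, 3.0]
force: [1.2, -0.7, -9.6]
width: 17.2
```

Request:
play_rows(slide=[[8, 0, 0], [18, 0, 0], [30, 0, 0], [42, 0, 0], [50, 0, 0]], turn=[0, 0, 0, 0, 0], fingers=[0, 0, 0, 0, 0])

```text
clock: 31.42
eef_pos: [559.4, -6.6, 84.8]
tool_rot: [-3.141, -0.006, 3.0]
force: [2.6, -0.8, -17.3]
width: 17.5
```

Run:
```python
from meas import *
st();im,d=vision.get_image('wrist'); cv2.imwrite('pics/w16.png',im)
im,d=vision.get_image('top'); cv2.imwrite('pics/t16.png',cv2.resize(im[80:260,140:440],None,fx=2.6,fy=2.6))
```

```text
t 31.43 tcp [559.4  -6.6  84.8] rpy [-3.141 -0.006  3.   ] F [  2.6  -0.8 -17.3] w 17.5 q [ 0.01  0.71 -0.07  1.89  0.09  0.56  1.31]
```

View pics/w16.png

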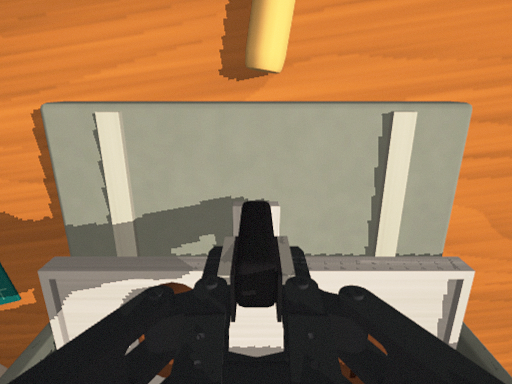

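View pics/t16.png

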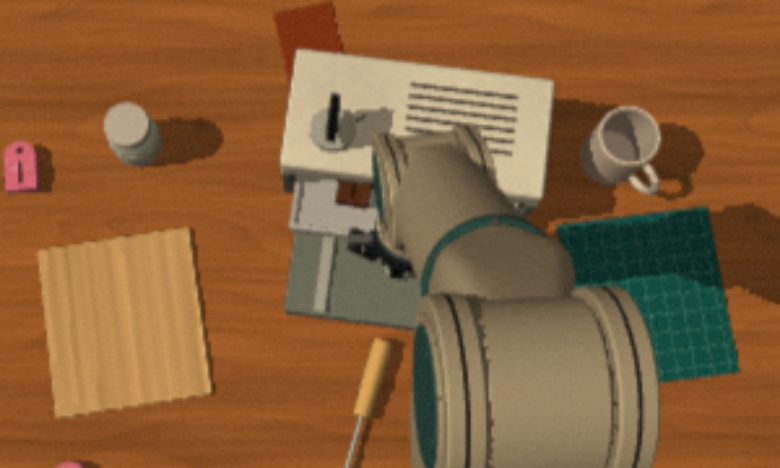

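Request:
play_rows(slide=[[10, 0, -1], [24, 0, -1], [38, 0, -1], [52, 0, -1], [66, 0, -1]], turn=[0, 0, 0, 0, 0], fingers=[0, 0, 0, 0, 0])

```text
clock: 32.15
eef_pos: [491.8, 3.0, 84.9]
tool_rot: [-3.141, -0.011, 3.001]
force: [3.2, -0.3, -34.4]
width: 17.3
```

Request:
play_rows(slide=[[12, 0, 0], [22, 0, 0], [30, 0, 0], [35, 0, 0], [35, 0, 0]], turn=[0, 0, 0, 0, 0], fingers=[0, 0, 0, 0, 0])

```text
clock: 32.78
eef_pos: [461.9, 7.3, 84.9]
tool_rot: [3.141, -0.002, 3.0]
force: [12.5, -3.9, -39.8]
width: 17.1
```

Request:
play_rows(slide=[[0, 0, 2], [0, 0, 2], [0, 0, 2], [0, 0, 2], [0, 0, 2]], turn=[0, 0, 0, 0, 0], fingers=[0, 0, 0.3, 0.6, 0.6])

```text
clock: 33.4
eef_pos: [461.9, 7.5, 83.1]
tool_rot: [3.141, -0.002, 3.0]
force: [0.3, 0.0, 0.6]
width: 51.5
```

Request:
play_rows(slide=[[0, 0, -40], [0, 0, -90], [-30, 0, -120], [-60, 0, -130], [-60, 0, -130]], turn=[0, 0, 0, 0, 0], fingers=[0.6, 0.6, 1, 1, 1])

```text
clock: 34.02
eef_pos: [523.9, -1.3, 213.9]
tool_rot: [3.14, 0.002, 2.999]
force: [-1.0, 0.5, -1.3]
width: 85.2
```

Run:
```python
from meas import *
st();im,d=vision.get_image('wrist'); cv2.imwrite('pics/w17.png',im)
plaques('wrist',(450,660,-180,150),63,im,d)
p,M=cam('wrist');C=cloud(p,M,d);m=(abs(C[...,2]-119)<5)&(im.max(2)<90)&(C[...,0]<500)&(C[...,0]>400)&(abs(C[...,1])<40);print('grip',C[m].mean(0),C[m].min(0),C[m].max(0),m.sum())
```

```text
t 34.02 tcp [523.9  -1.3 213.9] rpy [3.140e+00 2.000e-03 2.999e+00] F [-1.   0.5 -1.3] w 85.2 q [ 0.01  0.47 -0.09  1.89  0.06  0.78  1.32]
wrist blob 2192 rect c [529.7 -56.9] wh [42.3 65.7] a 83.0 mean [528.9 -56.7] axis yaw 2.976 px [198. 186.]
wrist blob 2325 rect c [571.3  58.9] wh [42.1 65.9] a 79.9 mean [568.4  59.2] axis yaw 2.977 px [320. 208.]
grip [459.61346321   9.30684425 117.76866756] [ 4.48473577e+02 -2.85720125e-01  1.14055557e+02] [471.24998669  18.5692434  120.65863752] 693
```

View pics/w17.png

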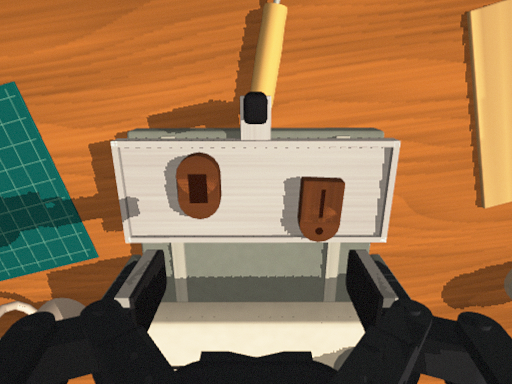

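The carriage is fully out, with the grip at x 460 as predicted (458). Both plaques are still flat on the tray, plaque 2 at (198,186) and plaque 3 at (320,208), the latter knocked a few centimetres. I pick plaque 2 first.

Run:
```python
from meas import *
st();print(totool([531,-57,100]),totool([531,-57,50]))
p,M=cam('top'); im,d=vision.get_image('top'); cv2.imwrite('pics/t17.png',cv2.resize(im[80:260,140:440],None,fx=2.6,fy=2.6))
for u,v in[(367,120),(392,128),(380,125)]: print(onplane(p,M,u,v,90))
```

```text
t 34.08 tcp [521.6  -1.  212.9] rpy [ 3.141e+00 -2.000e-03  3.000e+00] F [ 0.1 -0.6 -1. ] w 85.5 q [ 0.01  0.47 -0.09  1.89  0.06  0.78  1.32]
[-17.41723129 -54.16779039 112.84421326] [-17.51832788 -54.20495654 162.84409724]
[ 751.95781843 -246.96564646   90.        ]
[ 724.46683362 -325.40264709   90.        ]
[ 734.82474446 -287.676779     90.        ]
```

View pics/t17.png

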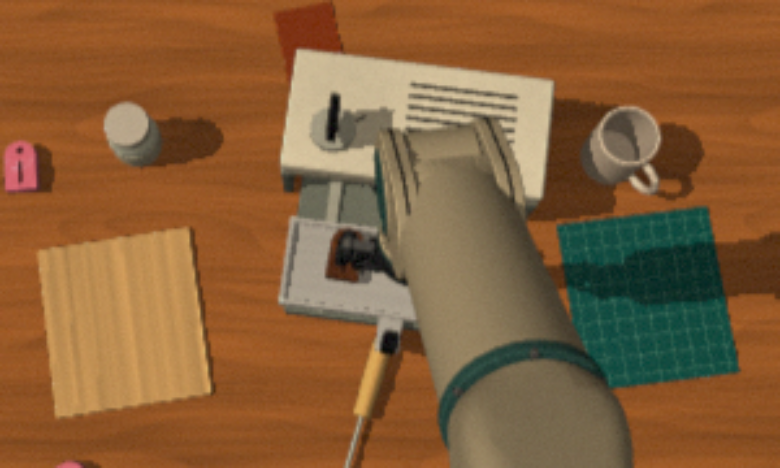

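Request:
play_rows(slide=[[-9, -27, 40], [-17, -54, 80], [-17, -54, 112], [-17, -54, 112], [-17, -54, 112]], turn=[0, 0, 0, 0, 0], fingers=[1, 1, 1, 1, 1])

```text
clock: 34.75
eef_pos: [529.1, -56.0, 101.0]
tool_rot: [3.141, -0.004, 3.001]
force: [0.7, 0.8, 0.7]
width: 85.2
```

Run:
```python
from meas import *
st();print(totool([531,-57,50]))
p,M=cam('wrist'); im,d=vision.get_image('wrist'); cv2.imwrite('pics/w18.png',im)
plaques('wrist',(450,660,-180,150),63,im,d)
```

```text
t 34.75 tcp [529.1 -56.  101. ] rpy [ 3.141 -0.004  3.001] F [0.7 0.8 0.7] w 85.2 q [ 0.1   0.65 -0.07  1.96  0.08  0.54  1.4 ]
[-2.25965827 -0.78094252 50.99860674]
wrist blob 220 rect c [462.3   0.7] wh [ 4.8 20.6] a 80.7 mean [461.6   0.5] axis yaw 2.99 px [336.  92.]
wrist blob 4253 rect c [533.1 -58.1] wh [41.5 67.3] a 82.5 mean [529.6 -59.4] axis yaw 2.862 px [247. 218.]
wrist blob 5327 rect c [575.4  57.7] wh [45.4 68.8] a 80.2 mean [570.8  59.2] axis yaw 3.037 px [437. 252.]
```

View pics/w18.png

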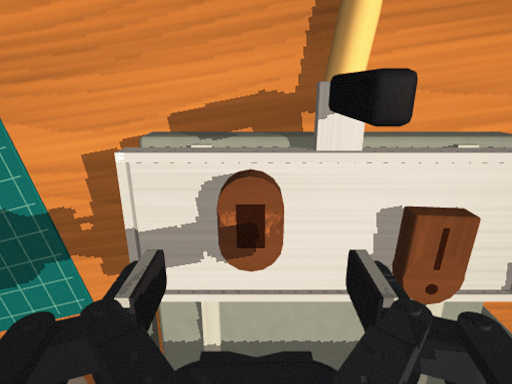

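Request:
play_rows(slide=[[-2, -1, 25], [-2, -1, 46], [-2, -1, 50], [-2, -1, 50], [-2, -1, 50]], turn=[0, 0, 0, 0, 0], fingers=[1, 1, 1, 0.4, 0])

```text
clock: 35.42
eef_pos: [532.2, -57.2, 52.6]
tool_rot: [3.141, -0.001, 3.001]
force: [-0.2, -0.4, 0.1]
width: 51.5
```

Request:
play_rows(slide=[[0, 0, 0], [0, 0, 0], [0, 0, 0], [0, 0, 0]], turn=[0, 0, 0, 0], fingers=[0, 0, 0, 0])

```text
clock: 35.92
eef_pos: [532.8, -57.3, 53.3]
tool_rot: [3.141, 0.001, 3.001]
force: [-0.4, 0.3, 6.2]
width: 39.9
```

Request:
play_rows(slide=[[0, 0, -30], [0, 0, -70], [0, 0, -90], [0, 0, -90]], turn=[0, 0, 0, 0], fingers=[0, 0, 0, 0])

```text
clock: 36.42
eef_pos: [533.6, -57.4, 144.6]
tool_rot: [3.14, 0.004, 3.001]
force: [-0.3, -0.5, -1.1]
width: 39.9
```

Run:
```python
from meas import *
st();print(totool([516,-376,100]))
im,d=vision.get_image('wrist'); cv2.imwrite('pics/w19.png',im)
```

```text
t 36.42 tcp [533.6 -57.4 144.6] rpy [3.14  0.004 3.001] F [-0.3 -0.5 -1.1] w 39.9 q [ 0.11  0.59 -0.08  1.92  0.08  0.63  1.41]
[ -26.96783857 -317.96037681   44.25554463]
```

View pics/w19.png

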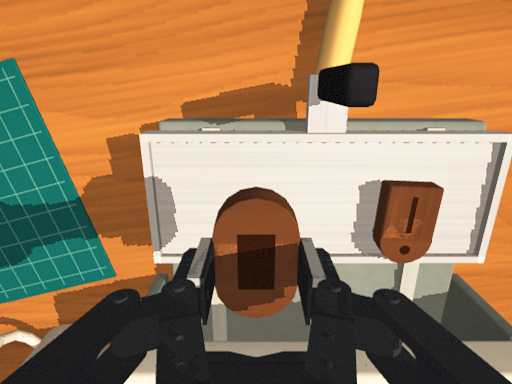

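Plaque 2 is held, and plaque 3 stays on the tray at (408,220). I carry plaque 2 to the mat.

Request:
play_rows(slide=[[-5, -55, 0], [-10, -110, 0], [-15, -165, 0], [-20, -220, 0], [-24, -275, 0]], turn=[0, 0, 0, 0, 0], fingers=[0, 0, 0, 0, 0])

```text
clock: 37.1
eef_pos: [516.9, -334.2, 141.1]
tool_rot: [3.139, -0.001, 3.001]
force: [-0.1, 0.4, -1.9]
width: 40.1
```

Run:
```python
from meas import *
st();print(totool([516,-376,60]))
```

```text
t 37.1 tcp [ 516.9 -334.2  141.1] rpy [ 3.139e+00 -1.000e-03  3.001e+00] F [-0.1  0.4 -1.9] w 40.1 q [ 0.6   0.69 -0.12  1.7   0.1   0.76  1.87]
[ -5.09340905 -41.74773327  81.00420111]
```

Request:
play_rows(slide=[[-3, -25, 30], [-5, -42, 75], [-5, -42, 80], [-5, -42, 80]], turn=[0, 0, 0, 0], fingers=[0, 0, 0, 0])

```text
clock: 37.6
eef_pos: [515.9, -374.7, 60.3]
tool_rot: [3.137, -0.003, 3.002]
force: [0.2, 0.1, 0.3]
width: 39.9
```

Run:
```python
from meas import *
st();print(totool([516,-376,12]))
im,d=vision.get_image('wrist'); cv2.imwrite('pics/w20.png',im)
```

```text
t 37.6 tcp [ 515.9 -374.7   60.3] rpy [ 3.137e+00 -3.000e-03  3.002e+00] F [0.2 0.1 0.3] w 39.9 q [ 0.65  0.82 -0.11  1.68  0.13  0.65  1.91]
[-0.45358523 -1.50160967 48.31008641]
```

View pics/w20.png

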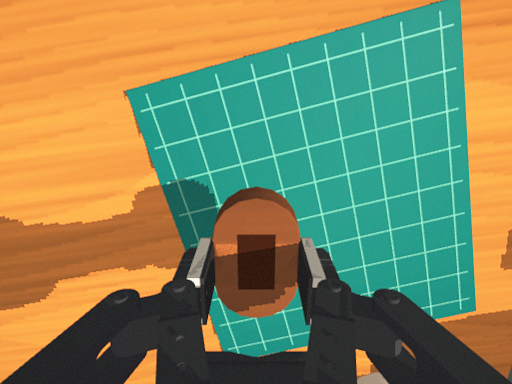

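Run:
```python
from meas import *
p,M=cam('wrist')
for u,v in[(125,91),(230,350),(460,2),(474,310),(195,255)]: print(onplane(p,M,u,v,3).round(1))
```

```text
[ 431.3 -441.     3. ]
[ 638.3 -410.7    3. ]
[ 410.8 -241.5    3. ]
[ 626.5 -217.     3. ]
[ 548.5 -421.4    3. ]
```

Request:
play_rows(slide=[[0, 3, 25], [0, 3, 44], [0, 3, 48], [0, 3, 49], [0, 3, 49]], turn=[0, 0, 0, 0, 0], fingers=[0, 0, 0, 0, 0])

```text
clock: 38.28
eef_pos: [517.7, -372.2, 13.3]
tool_rot: [3.139, 0.001, 3.003]
force: [0.1, 0.4, -0.6]
width: 40.5
```

Request:
play_rows(slide=[[0, 0, 0], [0, 0, 0], [0, 0, 0], [0, 0, 0], [0, 0, 0]], turn=[0, 0, 0, 0, 0], fingers=[0, 0.5, 0.7, 0.7, 0.7])

```text
clock: 38.9
eef_pos: [517.7, -372.2, 13.3]
tool_rot: [3.139, 0.001, 3.003]
force: [0.2, -1.0, 0.3]
width: 59.6
```

Request:
play_rows(slide=[[0, 0, -20], [0, 0, -60], [0, 0, -110], [0, 0, -160], [0, 0, -160]], turn=[0, 0, 0, 0, 0], fingers=[0.8, 0.8, 0.8, 1, 1])

```text
clock: 39.52
eef_pos: [520.4, -374.5, 179.6]
tool_rot: [-3.14, 0.011, 3.003]
force: [0.2, -0.1, -0.2]
width: 85.3
```

Run:
```python
from meas import *
st();print(totool([560,55,180]))
p,M=cam('wrist');im,d=vision.get_image('wrist'); cv2.imwrite('pics/w21.png',im)
plaques('wrist',(400,660,-480,-200),21,im,d)
```

```text
t 39.52 tcp [ 520.4 -374.5  179.6] rpy [-3.14   0.011  3.003] F [ 0.2 -0.1 -0.2] w 85.3 q [ 0.66  0.67 -0.13  1.6   0.1   0.87  1.92]
[ 20.3523285  430.84224757  -1.55085367]
wrist blob 62 rect c [ 488.7 -368.8] wh [ 9.2 33.2] a 5.3 mean [ 487.4 -369.7] axis yaw 1.695 px [253. 136.]
wrist blob 571 rect c [ 517.1 -369.2] wh [18.4 30.2] a 82.0 mean [ 516.7 -369.1] axis yaw 2.989 px [258. 166.]
```

View pics/w21.png

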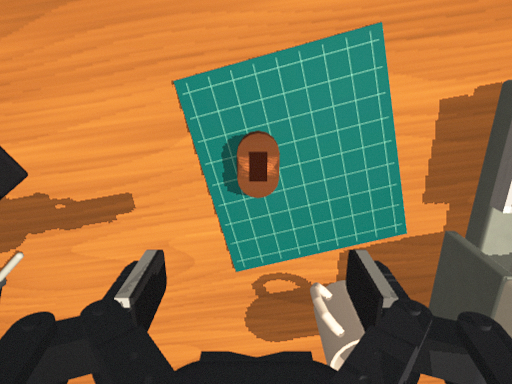

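Plaque 2 lies flat on the mat at (258,165). I go back for plaque 3.

Request:
play_rows(slide=[[2, 55, -10], [5, 110, -10], [7, 165, -10], [10, 220, -10], [12, 275, -10]], turn=[0, 0, 0, 0, 0], fingers=[1, 1, 1, 1, 1])

```text
clock: 40.2
eef_pos: [544.0, -97.7, 186.1]
tool_rot: [3.142, 0.004, 3.002]
force: [0.5, 0.1, 0.4]
width: 85.5
```

Run:
```python
from meas import *
st();print(totool([570,58,110]))
```

```text
t 40.2 tcp [544.  -97.7 186.1] rpy [3.142 0.004 3.002] F [0.5 0.1 0.4] w 85.5 q [ 0.21  0.55 -0.12  1.84  0.09  0.76  1.47]
[ -3.82465909 157.78094708  76.11950851]
```

Request:
play_rows(slide=[[-1, 55, 0], [-2, 105, 20], [-3, 158, 60], [-3, 158, 75], [-3, 158, 75]], turn=[0, 0, 0, 0, 0], fingers=[1, 1, 1, 1, 1])

```text
clock: 40.83
eef_pos: [567.3, 57.7, 109.2]
tool_rot: [-3.14, -0.001, 3.003]
force: [-0.6, -0.4, -0.2]
width: 85.1
```

Run:
```python
from meas import *
st();print(totool([572,58,50]))
p,M=cam('wrist');im,d=vision.get_image('wrist'); cv2.imwrite('pics/w22.png',im)
plaques('wrist',(450,660,-180,150),63,im,d)
```

```text
t 40.83 tcp [567.3  57.7 109.2] rpy [-3.140e+00 -1.000e-03  3.003e+00] F [-0.6 -0.4 -0.2] w 85.1 q [-0.09  0.68 -0.09  1.85  0.1   0.62  1.18]
[-4.66617759  1.07286009 59.22949731]
wrist blob 317 rect c [467.9  14.2] wh [12.2 23.8] a 56.4 mean [466.7  16.1] axis yaw 2.855 px [154.  55.]
wrist blob 5342 rect c [577.1  58.6] wh [41.8 68.7] a 79.6 mean [572.8  58.7] axis yaw 2.933 px [257. 217.]
```

View pics/w22.png

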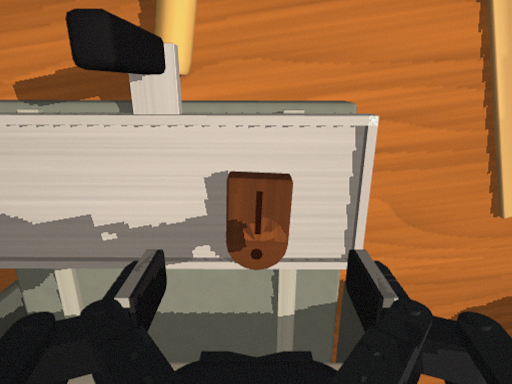

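Request:
play_rows(slide=[[-3, 1, 30], [-3, 1, 53], [-3, 1, 58], [-3, 1, 58], [-3, 1, 58]], turn=[0.03, 0.03, 0.03, 0.03, 0.03], fingers=[1, 1, 1, 0.4, 0])

```text
clock: 41.5
eef_pos: [572.5, 56.7, 53.7]
tool_rot: [-3.14, 0.004, 2.97]
force: [-0.7, 0.1, -0.3]
width: 51.6
```

Request:
play_rows(slide=[[0, 0, 0], [0, 0, 0], [0, 0, 0], [0, 0, 0]], turn=[0, 0, 0, 0], fingers=[0, 0, 0, 0])

```text
clock: 42.0
eef_pos: [573.0, 56.8, 54.5]
tool_rot: [-3.141, 0.005, 2.97]
force: [-1.2, 0.3, 6.6]
width: 40.1
```

Request:
play_rows(slide=[[0, 0, -30], [0, 0, -70], [0, 0, -90], [0, 0, -90]], turn=[0, 0, 0, 0], fingers=[0, 0, 0, 0])

```text
clock: 42.5
eef_pos: [573.6, 57.1, 145.9]
tool_rot: [-3.142, 0.009, 2.97]
force: [1.1, -0.7, -1.8]
width: 40.2
```

Run:
```python
from meas import *
st();print(totool([506,-285,130]))
im,d=vision.get_image('wrist'); cv2.imwrite('pics/w23.png',im)
```

```text
t 42.5 tcp [573.6  57.1 145.9] rpy [-3.142  0.009  2.97 ] F [ 1.1 -0.7 -1.8] w 40.2 q [-0.09  0.63 -0.09  1.82  0.09  0.69  1.17]
[   8.51142825 -348.61688035   15.87120922]
```

View pics/w23.png

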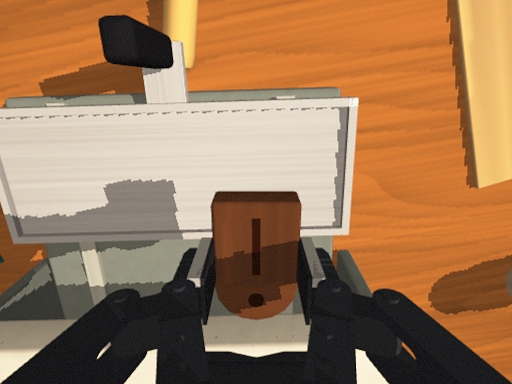

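Request:
play_rows(slide=[[1, -55, 0], [3, -110, 0], [4, -165, 0], [6, -220, 0], [7, -275, 0]], turn=[0, 0, 0, 0, 0], fingers=[0, 0, 0, 0, 0])

```text
clock: 43.18
eef_pos: [517.4, -214.1, 143.1]
tool_rot: [-3.141, 0.003, 2.971]
force: [0.5, -0.5, -0.7]
width: 40.0
```

Run:
```python
from meas import *
st();print(totool([508,-283,60]))
```

```text
t 43.17 tcp [ 517.4 -214.1  143.1] rpy [-3.141e+00  3.000e-03  2.971e+00] F [ 0.5 -0.5 -0.7] w 40.0 q [ 0.43  0.62 -0.13  1.86  0.12  0.67  1.63]
[ -2.16997812 -69.482022    83.16037049]
```

Request:
play_rows(slide=[[-1, -40, 20], [-2, -69, 60], [-2, -69, 82], [-2, -69, 82]], turn=[0, 0, 0, 0], fingers=[0, 0, 0, 0])

```text
clock: 43.68
eef_pos: [505.4, -281.5, 58.0]
tool_rot: [3.14, -0.003, 2.97]
force: [0.1, 0.4, -0.6]
width: 39.7
```

Run:
```python
from meas import *
st();print(totool([508,-283,12]))
im,d=vision.get_image('wrist'); cv2.imwrite('pics/w24.png',im)
```

```text
t 43.67 tcp [ 505.4 -281.5   58. ] rpy [ 3.14e+00 -3.00e-03  2.97e+00] F [ 0.1  0.4 -0.6] w 39.7 q [ 0.53  0.77 -0.11  1.85  0.15  0.54  1.72]
[-2.96493734 -1.09733485 46.00418916]
```

View pics/w24.png

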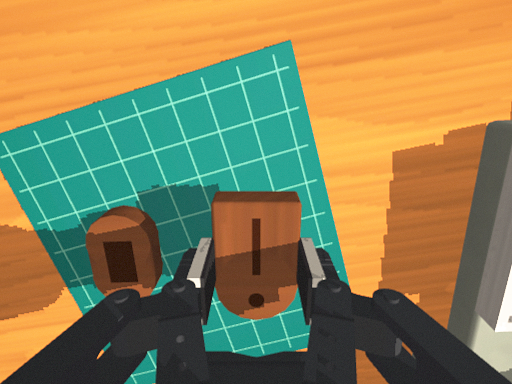

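Request:
play_rows(slide=[[-2, 0, 25], [-2, 0, 42], [-2, 0, 46], [-2, 0, 46], [-2, 0, 46]], turn=[0, 0, 0, 0, 0], fingers=[0, 0, 0, 0, 0])

```text
clock: 44.35
eef_pos: [509.3, -282.1, 14.3]
tool_rot: [3.141, 0.001, 2.971]
force: [-0.4, -1.2, -0.3]
width: 39.8
```

Request:
play_rows(slide=[[0, 0, 0], [0, 0, 0], [0, 0, 0], [0, 0, 0], [0, 0, 0]], turn=[0, 0, 0, 0, 0], fingers=[0, 0.5, 0.7, 0.7, 0.7])

```text
clock: 44.98
eef_pos: [509.4, -282.1, 14.4]
tool_rot: [3.141, 0.001, 2.971]
force: [-0.5, 0.0, -0.8]
width: 60.1
```

Request:
play_rows(slide=[[0, 0, -20], [0, 0, -60], [0, 0, -110], [0, 0, -160], [0, 0, -180]], turn=[0, 0, 0, 0, 0], fingers=[0.7, 0.7, 0.7, 0.7, 0.7])

```text
clock: 45.6
eef_pos: [510.6, -282.9, 199.2]
tool_rot: [-3.14, 0.007, 2.971]
force: [0.1, 0.1, -0.8]
width: 59.8
```

Run:
```python
from meas import *
st()
p,M=cam('wrist');im,d=vision.get_image('wrist'); cv2.imwrite('pics/w25.png',im)
C=cloud(p,M,d)
hsv=cv2.cvtColor(im,cv2.COLOR_BGR2HSV)
m=(hsv[...,0]<30)&(abs(C[...,2]-21)<6)&(C[...,0]>410)&(C[...,0]<640)&(C[...,1]<-230)&(C[...,1]>-430)
k,l,s,c=cv2.connectedComponentsWithStats(m.astype(np.uint8))
for i in range(1,k):
    if s[i,4]>200:
        P=C[l==i]; f=np.linalg.lstsq(np.c_[P[:,:2],np.ones(len(P))],P[:,2],rcond=None)[0]
        print(s[i,4],cv2.minAreaRect(np.float32(P[:,:2])),'z',np.median(P[:,2]),'slope',f[:2])
im,d=vision.get_image('scene'); cv2.imwrite('pics/s25.png',im)
im,d=vision.get_image('top'); cv2.imwrite('pics/t25.png',im)
```

```text
t 45.6 tcp [ 510.6 -282.9  199.2] rpy [-3.14   0.007  2.971] F [ 0.1  0.1 -0.8] w 59.8 q [ 0.56  0.57 -0.15  1.75  0.11  0.83  1.75]
2287 ((513.4642944335938, -280.43353271484375), (41.383296966552734, 65.25970458984375), 80.54949188232422) z 21.26151792067509 slope [ 0.00872681 -0.00254766]
2010 ((519.5496826171875, -370.30352783203125), (41.54378890991211, 65.41815185546875), 81.9327621459961) z 21.209166770247236 slope [ 0.00437054 -0.01664751]
```

View pics/w25.png

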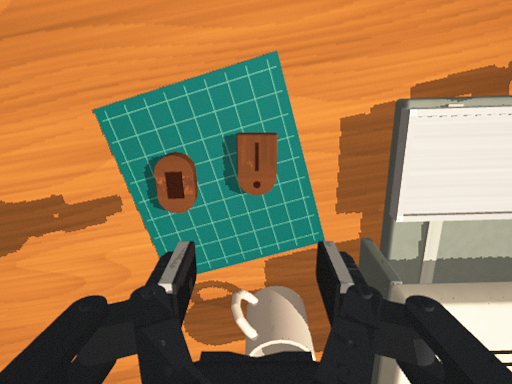

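View pics/s25.png

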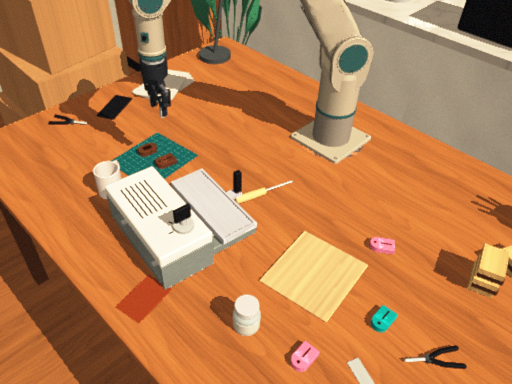

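View pics/t25.png

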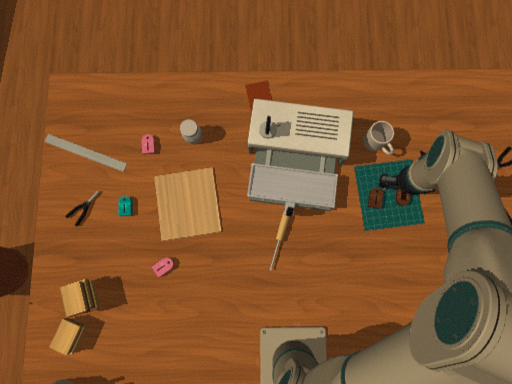

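Both plaques lie flat on the mat, at (175,183) and (257,163) in the wrist view. I make a last check of the carriage and the bystanders against the first pictures.

Run:
```python
from meas import *
p,M=cam('scene')
for t in('0','N'):
    if t=='0': im=cv2.imread('pics/scene0.png');d=np.load('pics/scene0.npy')
    else: im,d=vision.get_image('scene')
    C=cloud(p,M,d);X,Y,Z=[C[...,i] for i in range(3)];hsv=cv2.cvtColor(im,cv2.COLOR_BGR2HSV)
    def f(n,m): P=C[m]; print(t,n,m.sum(),P.mean(0).round(1) if m.sum() else None)
    f('grip',(abs(Z-119)<5)&(hsv[...,2]<90)&(X<620)&(X>400)&(abs(Y)<60))
    f('jar',(abs(Z-85)<4)&(Y>280)&(Y<380)&(X>680)&(X<790))
    f('mug',(abs(Z-90)<5)&(Y<-220)&(Y>-350)&(X>670)&(X<790))
    f('awl',(hsv[...,0]>17)&(hsv[...,0]<32)&(hsv[...,1]>90)&(hsv[...,2]>150)&(X>340)&(X<470)&(abs(Y)<100))
    f('key',(abs(Z-191)<6)&(hsv[...,2]<90)&(X>660)&(X<760)&(abs(Y-74)<60))
```

```text
0 grip 31 [498.3   6.9 117.8]
0 jar 416 [737.1 332.1  84.9]
0 mug 105 [ 714.8 -287.3   88.4]
0 awl 184 [425.2  32.4  20.3]
0 key 86 [713.1  76.6 190.2]
N grip 29 [464.1  11.2 117.6]
N jar 412 [736.9 332.1  84.8]
N mug 109 [ 713.1 -288.7   87.8]
N awl 182 [423.4  33.3  20. ]
N key 82 [712.1  76.7 190.8]
```

Run:
```python
from h import *
print(ctrl.finish_job()); st()
```

```text
the job is handed in; nothing more can be done
None
the job is handed in; nothing more can be done
```

I ran the whole sequence and handed the job in at about 46 s; the interface gave no verdict. Two plaques were present: plaque 2 (two round ends) and plaque 3 (one round end).

**Loading and curing:**
- I laid both plaques flat on the carriage and pushed it in to its stop.
- I held the key at 1.0 rad for about 1.5 s and turned it back to run before letting go. The plaques then stayed under the lamps for about 6 s.
- While the carriage was in, plaque 3 shifted a few centimetres. Once the carriage was out, I found it still flat on the floor.

**Unloading:** I drew the carriage out about 149 mm to its outer stop and laid both plaques on the mat.

**Last checks:**
- **Plaques:** Their tops measured 21.2 mm above the table, as expected for flat on the mat, with slopes under 0.02. Their centres were about 90 mm apart and well inside the mat's edges.
- **Key, jar, mug and awl:** These were all within about 2 mm of where they started, and the key was at run.
- **Carriage:** In the last picture the grip was at x 464. The wrist camera had it at 460, and the calculated fully-out position is 458. The three differ by up to 6 mm, but the arm had felt the outer stop when it pulled the carriage out.

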